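# Clamp the loading jig in the quick-release vise and fill its rows with lure weights

## Task

Stand the wooden jig upright on the vise's bed between the jaws, then squeeze the quick-release lever, slide the jaw up to the jig, let the lever go and screw the jaw tight with a good swing of the crank. Only then lay every metal lure weight flat across the jig's rows, each resting on the row's floor: the long ones in the row for long weights (58 mm across), the short ones in the row for short weights (42 mm across). Leave the jar, the glue bottle and the spool alone.

Things in the scene. Friction and masses are not known exactly. Their poses are not given: they have to be found in the camera images.
- vise_bed (a point): Point on the bed (22 mm above the bench) of a green bench vise, 33 mm from its fixed jaw: the jig's underside centre comes here when flush with that jaw. Axes are the vise's: +y towards the fixed jaw, the way the moving jaw closes; x along the jaws (100 mm wide, centred on x = 0); z up. Jaws stand 30 mm above the bed. The base (104 x 285 mm) is bolted down.
- jaw_face (a point): Centre of the moving jaw's clamping face, 15 mm above the bed (axes as the vise). The gap between the jaws is its distance along the vise's y to the fixed jaw's face, 95 to 125 mm at the start.
- jaw: The moving jaw itself. Its origin is at the vise's underside and means nothing; use jaw_face.
- carriage (a joint): Slide of the moving jaw's carriage along the vise's +y, m: 0 fully open, grows to 0.066 as it closes. Held by the half-nut (up to about 90 N) unless the quick-release lever is squeezed; then it slides with about 1 to 2 N.
- lever (a joint): Quick-release lever, rad: about 0 at rest with the half-nut engaged, 0.20 squeezed home; past 0.1 the carriage is free. Springs back when let go. Needs about 10 N at the pinch point.
- pinch (a point): Quick-release pinch point on the carriage, 94 mm above the bench. In vise axes from here: fixed green post, outer face x = +16 mm; steel lever paddle, outer face about x = -25 mm, pressed to +x till at -16. Both 26 mm along y, tops 14 mm above here. Pinch along x, centred here (41 closing to 32 mm), stay squeezed while sliding along y. Carriage block top: 44 mm below; crank arm 58 mm to -y.
- screw (a joint): Clamping crank, rad: 0 leans 1.2 rad from upright to the vise's -x, 1.2 is upright, 2.4 (stop) leans 1.2 rad to +x. Starts at 0 to 0.35. Turning it up advances the sprung jaw 1.6 mm per rad from the carriage, and grips 18 N harder per mm once touching; so slide the jaw to the work first, then swing the crank right over. 3 to 4 N at the handle; stays where left.
- screw_axis (a point): Point on the crank's axis, beside the middle of its handle, 42 mm above the bench; the axis runs along the vise's y. Moves with the carriage.
- knob (a point): Middle of the crank's handle: a black sleeve that spins freely, 18 mm diameter, 38 mm long along the vise's y, 85 mm from screw_axis, sticking out to -y from the end of the crank's 10 mm arm (arm's centre plane 27 mm to +y of here). It swings in the vise's x-z plane; grip it across, along x.
- jig_mid (a point): Centre (half-way up) of the loose wooden jig: a block 148 mm long (its x), 66 mm wide (its y), 62 mm high, 0.35 kg, with two shallow rows sunk 5 mm into its top. Its long sides are clamped between the jaws.
- jig: The same wooden jig; origin at the centre of its underside.
- row_long (a point): Centre of the floor of the jig's row for long weights, 36 mm from the middle towards the jig's -x, 26 mm above jig_mid; the row is 70 mm along the jig's x and 58 mm across (jig's y), 5 mm deep.
- row_short (a point): The same for the short weights, 36 mm towards the jig's +x; 70 mm along the jig's x and 42 mm across, 5 mm deep.
- varnish: Bystander: small jar, 48 mm diameter, 75 mm high. Origin under its centre.
- glue: Bystander: small white bottle, 32 mm diameter, 70 mm high. Origin under its centre.
- spool: Bystander: line spool, 60 mm diameter, 32 mm high. Origin under its centre.
- long1_mid (a point): Centre of a long lure weight: plain grey metal bar 50 x 16 x 16 mm, its x along the length, 85 g. Absent (None) in some runs.
- long2_mid (a point): Centre of a long lure weight: plain grey metal bar 50 x 16 x 16 mm, its x along the length, 85 g. Absent (None) in some runs.
- long3_mid (a point): Centre of a long lure weight: plain grey metal bar 50 x 16 x 16 mm, its x along the length, 85 g. Absent (None) in some runs.
- short1_mid (a point): Centre of a short lure weight: plain grey metal bar 34 x 16 x 16 mm, its x along the length, 58 g. Absent (None) in some runs.
- short2_mid (a point): Centre of a short lure weight: plain grey metal bar 34 x 16 x 16 mm, its x along the length, 58 g. Absent (None) in some runs.
- short3_mid (a point): Centre of a short lure weight: plain grey metal bar 34 x 16 x 16 mm, its x along the length, 58 g. Absent (None) in some runs.
Things that resemble listed ones, but are neither listed nor needed, are in the scene too. What is shaped like the part that bears short3_mid but orange is not meant.

How it is judged (in metres and radians):
On the way, in this order (a step that is already met when the one before it is completed fails the run):
1. the jig stands on the vise's bed between the jaws, let go (x of jig_mid in the frame of vise_bed between -0.03 and 0.03 m and z of jig_mid in the frame of vise_bed between 0.027 and 0.036 m and angle between the x axis of jig_mid and the x axis of vise_bed, either way round below 0.2 rad and y of jig_mid in the frame of vise_bed between -0.06 and 0.006 m and contact force between the fingers and jig below 0.5 N), for 0.3 s.
2. the quick-release lever is squeezed (value of joint lever above 0.1 rad), for 0.2 s.
3. the jaw has been slid up to the jig (gap under 2.5 mm) and the lever has sprung back (value of joint lever below 0.04 rad and x of jig_mid in the frame of vise_bed between -0.03 and 0.03 m and z of jig_mid in the frame of vise_bed between 0.027 and 0.036 m and angle between the x axis of jig_mid and the x axis of vise_bed, either way round below 0.2 rad and y of jaw_face in the frame of vise_bed above -0.0355 m), for 0.2 s.
4. the crank is swung (past 0.5 rad) and the jaw is tight on the jig (over 30 N) (value of joint lever below 0.04 rad and x of jig_mid in the frame of vise_bed between -0.03 and 0.03 m and z of jig_mid in the frame of vise_bed between 0.027 and 0.036 m and angle between the x axis of jig_mid and the x axis of vise_bed, either way round below 0.2 rad and value of joint screw above 0.5 rad and contact force between jaw and jig above 30 N), for 0.3 s.
5. all weights lie in their rows (x of long1_mid in the frame of row_long between -0.035 and 0.035 m and y of long1_mid in the frame of row_long between -0.009 and 0.009 m and z of long1_mid in the frame of row_long between 0.003 and 0.0115 m and angle between the x axis of each of long1_mid, long2_mid, long3_mid and the y axis of row_long, either way round below 0.4 rad and x of long2_mid in the frame of row_long between -0.035 and 0.035 m and y of long2_mid in the frame of row_long between -0.009 and 0.009 m and z of long2_mid in the frame of row_long between 0.003 and 0.0115 m and x of long3_mid in the frame of row_long between -0.035 and 0.035 m and y of long3_mid in the frame of row_long between -0.009 and 0.009 m and z of long3_mid in the frame of row_long between 0.003 and 0.0115 m and x of short1_mid in the frame of row_short between -0.035 and 0.035 m and y of short1_mid in the frame of row_short between -0.009 and 0.009 m and z of short1_mid in the frame of row_short between 0.003 and 0.0115 m and angle between the x axis of each of short1_mid, short2_mid, short3_mid and the y axis of row_short, either way round below 0.4 rad and x of short2_mid in the frame of row_short between -0.035 and 0.035 m and y of short2_mid in the frame of row_short between -0.009 and 0.009 m and z of short2_mid in the frame of row_short between 0.003 and 0.0115 m and x of short3_mid in the frame of row_short between -0.035 and 0.035 m and y of short3_mid in the frame of row_short between -0.009 and 0.009 m and z of short3_mid in the frame of row_short between 0.003 and 0.0115 m), for 0.3 s.
At the end, for the whole second after the job is handed in: The jig stands on the bed, clamped with over 20 N (within 30 mm along the jaws, 0.2 rad square), the lever sprung back; every weight present lies flat on the floor of the row for its length, within 9 mm of the row's mid-line and 35 mm of its centre along it, turned under 0.4 rad (all of step 5 and contact force between jaw and jig above 20 N and value of joint lever below 0.04 rad and x of jig_mid in the frame of vise_bed between -0.03 and 0.03 m and z of jig_mid in the frame of vise_bed between 0.027 and 0.036 m and angle between the x axis of jig_mid and the x axis of vise_bed, either way round below 0.2 rad); the robot touches nothing.
It fails at once if a bystander (jar, bottle or spool) is shifted by more than 40 mm (distance of any of varnish, glue, spool from where it was at the start of the episode above 0.04 m).
Of long1, long2, long3, short1, short2, short3 only 4 to 6 are there at a start; the rules pass over those that are not, and their reading is None.
At some moment in a run one of jig, long1, long2, long3, short1, short2, short3 may be knocked a few centimetres aside while the robot is not near it.
Once in a run the grip may slacken for a moment while it holds something.
It also fails if it takes over 192 s, if anything falls off the work surface, if the arm or the gripper's body presses on something with over 40 N, if the wrist force passes 120 N, or if a joint passes its speed limit or range.

## Robot

A 6-joint arm with a two-finger parallel gripper is mounted at the origin on the work surface. World frame = base frame: x ahead of the robot, y to its left, z up, the work surface at z = 0. Lengths are in mm, angles in rad, forces in N, time in s.
With the tool pointing down it reaches from about 300 to 825 mm from the base axis. Payload 5.4 kg.
Tool frame: the origin (TCP) lies where the fingers leave the gripper's body, on its centre line; the fingertips stand 88 mm ahead of it and the grasp point (between the pads) lies ahead of it (env.grasp_offset is the z of the grasp point in the tool frame, in mm); z points along the fingers, y is the direction in which the jaws open and shut (so a half turn about z gives the same grasp; the last joint's range is limited). The gripper opens to 92 mm and grips with 3 to 60 N. Pads are 20 mm wide; open, the fingers measure 128 mm over their backs; the gripper's body (75 mm by 189 mm) begins 69 mm behind the grasp point.
Start: joints at [-1.482, 0.158, 1.597, -0, 1.386, -0.21], TCP at [169.241, -549.513, 302.701] pointing down, gripper open.
Joint ranges: [-2.91, 2.91], [-0.94, 2.29], [0.18, 2.7], [-1.29, 4.43], [0.17, 2.64], [-3, 3]. Speed limits (rad/s): [2.57, 2.57, 3.14, 3.14, 3.14, 3.14].

## Interface

Orientations are given as a unit quaternion [x, y, z, w].
In Python, from station import env gives the robot as it stands. The module is installed in compiled form; this text tells all that it offers.
- The arm moves only by the shell command python3 -m jog 'ROWS' [FORCE]. ROWS is a JSON object of lists of equal length, an entry for each row: "grip": the opening, from 0 (shut) to 1 (fully open); "travel": the shift along the world's x, y, z in m, a list of three; "turn": the turn about the world's z in degrees. In form: {"grip": [grip, ...], "travel": [[dx, dy, dz], ...], "turn": [turn, ...]}. A call has 1 to 20 rows; each row shifts and turns the pose as measured when the row begins; what a row does not reach is not made up. A row lasts 1/10 s, in which the tool goes at most 50 mm and 8.59 degrees, less where a joint would pass 70% of its speed; a pose out of reach is approached as far as the arm can. A call with a gripper value outside its range is refused whole. The fingers move at their own pace and stop on an object; FORCE is the grip in N (left out, the last holds). Time passes only in rows, so rows that do not move let the fingers close. It gives the time, the measured TCP pose, the force and the opening at its end, in the units of the state.
- env.read_state(): the state, without advancing time (a new reading comes with each control period).
- env.camera(name): name is "scene" or "top" or "wrist"; returns (picture, depth): 480x640x3 uint8, red, green, blue; 480x640 float32, mm along the optical axis (not along the pixel's ray), 0 where there is no reading.
- env.camera_info(name): a dict with "mtx" (3x3 intrinsics, pixels), "rvec" (rotation vector, rad) and "tvec" (3), from world to camera coordinates, as OpenCV has them. Camera axes: x right, y down, z forward; pixel columns grow to the right and rows downward; lengths in mm; the calibration is good to about 2 mm. The wrist camera is an equidistant fisheye: a pixel r from the principal point sees the ray r / f radians off the axis. A picture is of the moment at which its call begins: read the wrist's pose just before it. camera_info takes no time and is no camera call; for the wrist camera it gives the pose at the moment of the call.
- env.finish_job(): hands the job in, once; it reports no verdict.
The state is a dict: "clock": time; "joints": joint angles; "dq": joint speeds; "tau": joint torques, N m; "eef_pos": TCP position; "eef_rot": TCP orientation; "wrist_force": force on the tool from outside, world axes, zero at the start; "ft_torque": the same for the moment, N m; "gripper_width": finger opening in mm.
Only numpy, scipy, OpenCV 4.12 (cv2) and the standard library are available. Lean on these libraries where they do the work, as an engineer would, in place of code of your own. Each camera call takes 0.05 s, during which the arm holds its last target.

## Working session

There is one attempt and no reset: what is moved stays moved. The work goes in short steps, Python scripts to look and compute and a shell command to move; the robot and the scene stay as the last step left them, time stands still between calls to the robot, and variables do not carry over. Pictures are saved under pics/ and viewed, and the job is handed in when it is done.

```bash
mkdir -p pics
cat > h.py <<'E'
import numpy as np, cv2
from station import env
from scipy.spatial.transform import Rotation as R
def snap(n,out):
    p,d=env.camera(n); i=env.camera_info(n)
    cv2.imwrite(f'pics/{out}.png',p[:,:,::-1]); np.savez(f'pics/{out}.npz',p=p,d=d,m=i['mtx'],r=i['rvec'],t=i['tvec'])
    return p,d,i
def load(out): return np.load(f'pics/{out}.npz')
def cloud(out,fish=False):
    z=load(out); m=z['m']; d=z['d'].astype(float); v,u=np.mgrid[0:480,0:640]
    x=(u-m[0,2])/m[0,0]; y=(v-m[1,2])/m[1,1]
    if fish:
        r=np.hypot(x,y)+1e-9; k=np.tan(np.minimum(r,1.5))/r; x=x*k;y=y*k
    P=np.stack([x*d,y*d,d],-1)-z['t'].ravel()
    W=P@cv2.Rodrigues(z['r'])[0]
    W[d==0]=np.nan
    return W
def crop(out,u0,v0,u1,v1,s,name):
    im=cv2.imread(f'pics/{out}.png')[v0:v1,u0:u1]
    cv2.imwrite(f'pics/{name}.png',cv2.resize(im,None,fx=s,fy=s,interpolation=cv2.INTER_CUBIC))
def proj(out,pts):
    z=load(out); q,_=cv2.projectPoints(np.array(pts,float).reshape(-1,3),z['r'],z['t'],z['m'],None); return q.reshape(-1,2)
E
python3 - <<'E'
from h import *
for n in['scene','top','wrist']:
    p,d,i=snap(n,n+'0'); print(n,i)
print(env.read_state(),env.grasp_offset)
E
```

```text
scene {'mtx': array([[573.47704497,   0.        , 309.32248883],
       [  0.        , 573.47704497, 237.76460492],
       [  0.        ,   0.        ,   1.        ]]), 'rvec': array([ 1.34672884,  2.44785609, -0.68313975]), 'tvec': array([ 311.18059329, -377.07871477, 1400.12974886])}
top {'mtx': array([[456.92697943,   0.        , 325.55353069],
       [  0.        , 456.92697943, 237.44467072],
       [  0.        ,   0.        ,   1.        ]]), 'rvec': array([ 2.13513364, -2.09973322,  0.20881053]), 'tvec': array([ -2.77302231, 603.03670879, 977.47718309])}
wrist {'mtx': array([[371.64829954,   0.        , 321.7546669 ],
       [  0.        , 371.64829954, 236.28544654],
       [  0.        ,   0.        ,   1.        ]]), 'rvec': array([-2.33308891,  1.72281807,  0.2525555 ]), 'tvec': array([-573.86165206,  -31.63856733,  391.90186567])}
{'clock': 0.15, 'joints': array([-1.48208422e+00,  1.58869612e-01,  1.59792865e+00, -4.24763855e-06,
        1.38620742e+00, -2.10135103e-01]), 'dq': array([ 0.0014968 , -0.00339762, -0.00368589,  0.00136616, -0.00093819,
        0.00112498]), 'tau': array([ 8.10551428e-04, -3.85916448e+01, -3.22433388e+01,  7.01433001e-02,
        3.51657020e-02, -8.51590653e-05]), 'eef_pos': array([ 169.21788635, -549.16198603,  301.97166543]), 'eef_rot': array([ 9.88856744e-01,  1.48868534e-01,  4.07838558e-05, -7.05343836e-04]), 'wrist_force': array([0.46406231, 0.32155533, 0.06846516]), 'ft_torque': array([0.00074013, 0.01088534, 0.05710426]), 'gripper_width': 92.23656068995729} 69.4
```

View pics/scene0.png

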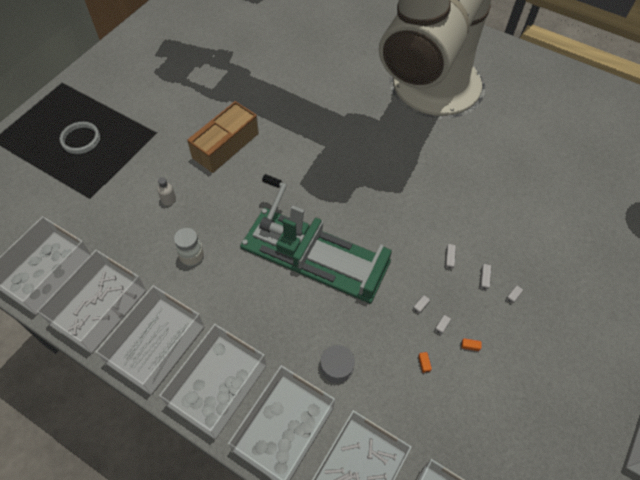

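View pics/top0.png

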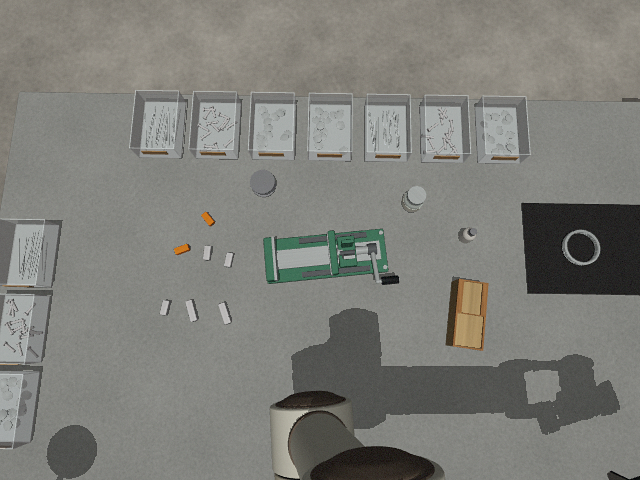

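View pics/wrist0.png

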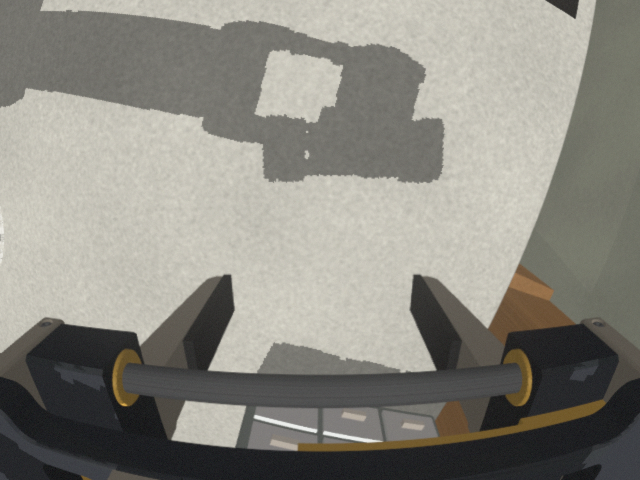

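Run:
```python
from h import *
crop('top0',430,260,510,360,6,'c1'); crop('top0',250,215,410,295,5,'c2'); crop('top0',150,200,250,330,5,'c3'); crop('scene0',180,90,400,310,3.6,'c4')
W=cloud('top0')
for u,v in [(360,400),(20,190),(275,258),(300,258),(335,250),(347,245),(347,265),(370,250),(375,268),(390,280),(377,265),(470,295),(470,330),(208,253),(229,260),(165,307),(192,310),(224,313),(263,183),(415,195),(470,233)]:
    print(u,v,np.round(np.nanmedian(W[v-1:v+2,u-1:u+2].reshape(-1,3),0)))
```

```text
360 400 [244. -76.   1.]
20 190 [720. 757.   1.]
275 258 [556. 122.  52.]
300 258 [561.  66.  21.]
335 250 [575. -15.  58.]
347 245 [583. -41.  76.]
347 265 [542. -42.  48.]
370 250 [577. -94.  54.]
375 268 [ 534. -104.   69.]
390 280 [ 506. -135.   84.]
377 265 [ 546. -114.   15.]
470 295 [ 479. -316.   56.]
470 330 [ 402. -311.   56.]
208 253 [570. 283.  16.]
229 260 [554. 233.  17.]
165 307 [443. 373.  16.]
192 310 [437. 311.  16.]
224 313 [431. 237.  16.]
263 183 [738. 159.  32.]
415 195 [ 702. -195.   74.]
470 233 [ 617. -319.   66.]
```

View pics/c1.png

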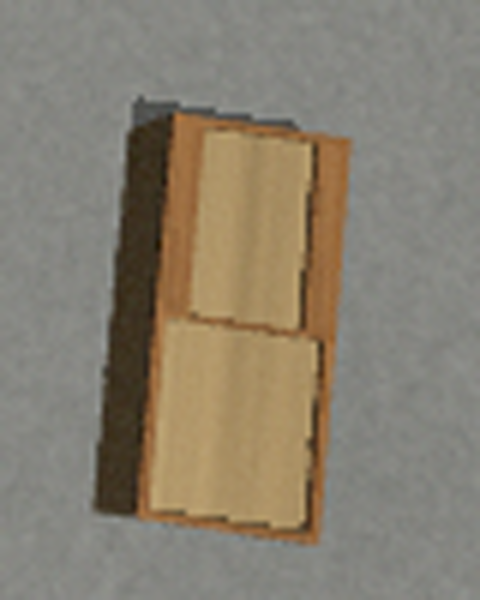

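View pics/c2.png

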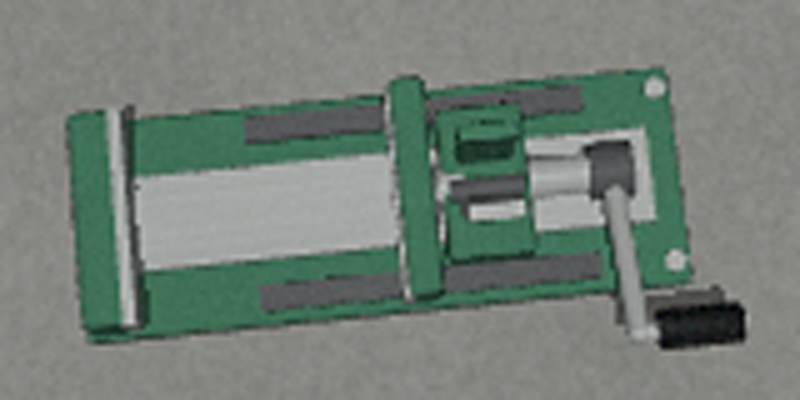

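View pics/c3.png

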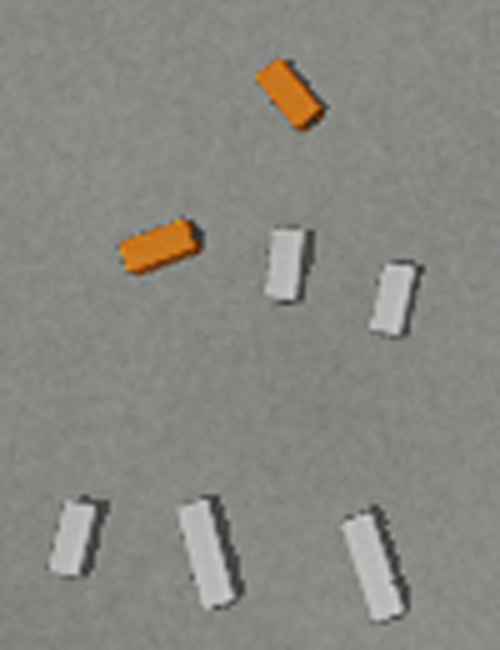

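View pics/c4.png

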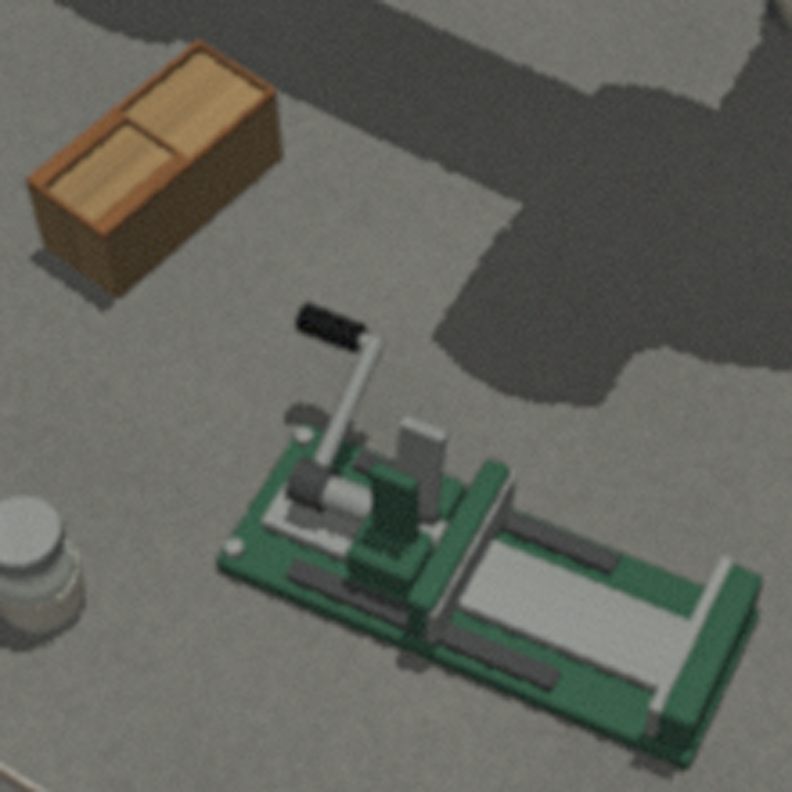

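```bash
cat >> h.py <<'E'
def rect(P):
    r=cv2.minAreaRect(P[:,:2].astype(np.float32)); b=cv2.boxPoints(r)
    return r,b
def show(name,r):
    (c,s,a)=r; 
    print(name,'c',np.round(c,1),'size',np.round(s,1),'ang',round(a,1))
E
python3 - <<'E'
from h import *
for n in['top0','scene0']:
    W=cloud(n); X,Y,Z=W[...,0],W[...,1],W[...,2]
    p=load(n)['p'].astype(int)
    m=(X>330)&(X<540)&(Y>-380)&(Y<-250)&(Z>50)&(Z<70); r,b=rect(W[m]); show(n+' jig',r)
    print(np.percentile(Z[m],[5,50,95]))
    # bars
    m=(X>380)&(X<620)&(Y>190)&(Y<420)&(Z>10)&(Z<22)
    k,l,st,ce=cv2.connectedComponentsWithStats(m.astype(np.uint8))
    for i in range(1,k):
        if st[i,4]>20:
            r,b=rect(W[l==i]); show(' bar rgb %s n%d z%.0f'%(np.round(p[l==i].mean(0)),st[i,4],np.median(Z[l==i])),r)
    g=(p[...,1]>p[...,0]+25)&(p[...,1]>p[...,2]+10)&(X>450)&(X<680)&(Y>-180)&(Y<170)
    r,b=rect(W[g&(Z<30)]); show(' base',r); print(b.round(1), np.percentile(Z[g&(Z<30)],[5,50,95]))
    r,b=rect(W[g&(Z>48)&(Z<56)&(Y>70)]); show(' fixed',r); print(b.round(1))
    r,b=rect(W[g&(Z>52)&(Z<62)&(Y<20)&(Y>-40)]); show(' mov',r); print(b.round(1))
    k=(p.sum(-1)<110)&(X>480)&(X<540)&(Y>-170)&(Y<-100)&(Z>60); show(' knob',rect(W[k])[0]); print(np.percentile(Z[k],[5,50,95]))
E
```

```text
top0 jig c [ 437.3 -312.7] size [ 67.9 148.2] ang 82.5
[53.85029206 57.75026237 63.41452209]
 bar rgb [183. 108.  30.] n107 z16 c [579.2 347.8] size [17.3 34.6] ang 22.6
 bar rgb [169. 167. 166.] n102 z16 c [570.4 286.8] size [16.3 33.1] ang 89.2
 bar rgb [169. 168. 167.] n101 z16 c [556. 235.] size [16.3 33.3] ang 80.5
 bar rgb [162. 161. 160.] n115 z16 c [442.  374.9] size [16.1 34.5] ang 78.7
 bar rgb [171. 169. 168.] n161 z16 c [436.1 313.9] size [49.9 16.8] ang 20.5
 bar rgb [174. 172. 171.] n156 z16 c [431.2 236.9] size [48.9 16.1] ang 23.0
 base c [569.5   6.6] size [103.4 282.9] ang 6.6
[[ 501.9  141.1]
 [ 534.4 -139.9]
 [ 637.2 -128. ]
 [ 604.6  153. ]] [10.70709052 14.18184486 17.65537969]
 fixed c [553.7 136.2] size [99.  17.5] ang 6.4
[[503.6 139.3]
 [505.5 121.9]
 [603.9 133. ]
 [602.  150.4]]
 mov c [572.1 -21.2] size [98.1 38.4] ang 6.5
[[521.2  -7.7]
 [525.6 -45.8]
 [623.  -34.7]
 [618.7   3.4]]
 knob c [ 507.6 -133.9] size [16.8 36.9] ang 6.9
[78.41427842 82.31540285 85.52558577]
scene0 jig c [ 436.5 -316.6] size [ 72.5 150.9] ang 83.2
[54.20144411 59.57469015 65.106
[... 267 characters left out ...]
2 z16 c [555.6 232.4] size [16.  35.1] ang 79.9
 bar rgb [151. 148. 144.] n159 z16 c [571.7 284.1] size [15.9 36.5] ang 85.9
 bar rgb [170.  95.  45.] n177 z16 c [579.5 345.1] size [17.3 34.1] ang 22.9
 base c [571.5   4.2] size [104.3 282.6] ang 7.0
[[ 502.6  138.1]
 [ 536.9 -142.4]
 [ 640.5 -129.7]
 [ 606.1  150.8]] [11.5276091  14.9135042  18.01965446]
 fixed c [556.1 134.3] size [97.1 17.9] ang 6.2
[[506.8 137.9]
 [508.8 120.2]
 [605.3 130.6]
 [603.4 148.4]]
 mov c [573.5 -22.3] size [97.  37.4] ang 4.2
[[ 5.238e+02 -7.200e+00]
 [ 5.265e+02 -4.450e+01]
 [ 6.232e+02 -3.740e+01]
 [ 6.205e+02 -2.000e-01]]
 knob c [ 510.2 -136.1] size [14.4 36.5] ang 7.0
[78.36655156 83.6163521  87.01420764]
```

Run:
```python
from h import *
c=np.array([570.5,5.4]); a=np.radians(6.6); ex=np.array([np.cos(a),np.sin(a)]); ey=np.array([-ex[1],ex[0]])
for n in['top0','scene0']:
    W=cloud(n); X,Y,Z=W[...,0],W[...,1],W[...,2]
    xv=(W[...,:2]-c)@ex; yv=(W[...,:2]-c)@ey
    m=(abs(xv)<45)&(yv>80)&(yv<160)&(Z>46)&(Z<58); print(n,'fixed yv',np.percentile(yv[m],[0,1,3,10,90,97,100]).round(1),np.median(Z[m]))
    m=(abs(xv)<45)&(yv>-60)&(yv<60)&(Z>53)&(Z<58); print('mov',np.percentile(yv[m],[1,5,50,90,97,100]).round(1),np.median(Z[m]))
    m=(abs(xv)<45)&(yv>0)&(yv<60)&(Z>30)&(Z<58); print('mov',np.percentile(yv[m],[1,5,50,90,97,100]).round(1),np.median(Z[m]))
    m=(abs(xv)<30)&(yv>-85)&(yv<-20)&(Z>80)&(Z<112); 
    for s in (1,-1):
        k=m&(s*xv>5); print('post/paddle',s,'x',np.percentile(xv[k],[3,50,97]).round(1),'y',np.percentile(yv[k],[3,50,97]).round(1),'z',np.percentile(Z[k],[50,97]).round(1),k.sum())
    p=load(n)['p'].astype(int); k=(p.sum(-1)<110)&(X>480)&(X<540)&(Y>-170)&(Y<-100)&(Z>60);print('knob',np.median(xv[k]),np.median(yv[k]),np.percentile(Z[k],97))
```

```text
top0 fixed yv [116.3 116.5 117.  118.7 138.6 140.3 141.6] 52.27290120648944
mov [-58.5 -53.8 -17.7  -8.3  -6.9  -4.8] 56.176020921332366Traceback (most recent call last):
  File "<stdin>", line 8, in <module>
    return _quantile_unchecked(
        a, q, axis, out, overwrite_input, method, keepdims, weights)
    return _ureduce(a,
                    func=_quantile_ureduce_func,
    ...<5 lines>...
                    overwrite_input=overwrite_input,
                    method=method)
    r = func(a, **kwargs)
    result = _quantile(arr,
                       quantiles=q,
    ...<2 lines>...
                       out=out,
                       weights=wgt)
    slices_having_nans = np.isnan(arr[-1, ...])
                                  ~~~^^^^^^^^^
IndexError: index -1 is out of bounds for axis 0 with size 0
```

Run:
```python
from h import *
c=np.array([570.5,5.4]); a=np.radians(6.6); ex=np.array([np.cos(a),np.sin(a)]); ey=np.array([-ex[1],ex[0]])
for n in['top0','scene0']:
    W=cloud(n); X,Y,Z=W[...,0],W[...,1],W[...,2]
    xv=(W[...,:2]-c)@ex; yv=(W[...,:2]-c)@ey
    m=(abs(xv)<45)&(yv>80)&(yv<160)&(Z>46)&(Z<58); print(n,'fixed yv',np.percentile(yv[m],[0,1,3,10,90,97,100]).round(1),np.median(Z[m]))
    m=(abs(xv)<30)&(yv>-85)&(yv<-25)&(Z>80)&(Z<112); 
    for s in (1,-1):
        k=m&(s*xv>5)
        if k.sum(): print('post/paddle',s,'x',np.percentile(xv[k],[3,50,97]).round(1),'y',np.percentile(yv[k],[3,50,97]).round(1),'z',np.percentile(Z[k],[50,97]).round(1),k.sum())
    p=load(n)['p'].astype(int); k=(p.sum(-1)<110)&(X>480)&(X<540)&(Y>-170)&(Y<-100)&(Z>60);print('knob',np.median(xv[k]),np.median(yv[k]),np.percentile(Z[k],97))
    k=(Z>60)&(abs(yv)<60)&(abs(xv)<60); print('any>60',k.sum(), W[k][::20].round())
```

```text
top0 fixed yv [116.3 116.5 117.  118.7 138.6 140.3 141.6] 52.27290120648944
post/paddle 1 x [ 7.1  9.4 14.4] y [-59.1 -46.5 -33.9] z [106.8 110.7] 68
post/paddle -1 x [-27.4 -23.  -16. ] y [-58.  -46.  -34.3] z [104.6 108.4] 50
knob -79.12083787655158 -133.4998934616847 85.99821981862452
any>60 170 [[611.  -7.  61.]
 [588. -39. 109.]
 [587. -27.  92.]
 [583. -40. 102.]
 [582. -29.  83.]
 [579.  -8.  60.]
 [557. -51. 101.]
 [551. -39. 109.]
 [550. -53. 103.]]
scene0 fixed yv [113.3 114.  114.4 116.4 136.7 138.3 138.9] 52.86996829998085
post/paddle 1 x [ 8.  13.8 15.7] y [-60.3 -48.2 -36.7] z [100.4 110.9] 148
post/paddle -1 x [-26.7 -19.2 -14.9] y [-61.3 -48.  -36.9] z [ 97.9 108. ] 169
knob -74.5645468816551 -133.41147188035444 87.50590116330565
any>60 546 [[553. -56. 107.]
 [556. -54. 102.]
 [553. -40. 106.]
 [558. -46. 101.]
 [552. -34. 101.]
 [559. -41.  96.]
 [563. -52.  86.]
 [558. -41.  85.]
 [560. -38.  86.]
 [560. -42.  80.]
 [561. -42.  76.]
 [562. -44.  73.]
 [587. -38. 108.]
 [591. -38. 109.]
 [592. -41. 104.]
 [593. -50.  94.]
 [544. -14.  61.]
 [548. -16.  61.]
 [551. -16.  61.]
 [590. -45.  81.]
 [588. -31.  88.]
 [587. -29.  84.]
 [564. -15.  61.]
 [590. -46.  62.]
 [591. -32.  72.]
 [572.  -3.  60.]
 [600. -13.  61.]
 [615.  -5.  61.]]
```

```bash
python3 -m jog '{"grip":[1,1,1,1,1,1,1,1,1,1],"travel":[[0.03,0.025,0],[0.03,0.025,0],[0.03,0.025,0],[0.03,0.025,0],[0.03,0.025,0],[0.03,0.025,0],[0.03,0.025,0],[0.03,0.025,0],[0.028,0.035,0],[0,0,0]],"turn":[-3.5,-3.5,-3.5,-3.5,-3.5,-3.5,-3.6,0,0,0]}' 30
python3 - <<'E'
from h import *
s=env.read_state(); print(s['eef_pos'],R.from_quat(s['eef_rot']).as_matrix()[:,0],s['joints'].round(2)); snap('wrist','w1')
E
```

```text
clock: 1.15
eef_pos: [443.8, -302.9, 298.6]
eef_rot: [0.997, -0.077, -0.001, -0.003]
wrist_force: [-0.5, -0.5, -0.0]
gripper_width: 91.9
[ 443.76703295 -302.91741574  298.55210639] [ 0.98818971 -0.15322607 -0.00169302] [-0.83  0.07  1.71  0.    1.38  0.9 ]
```

View pics/w1.png

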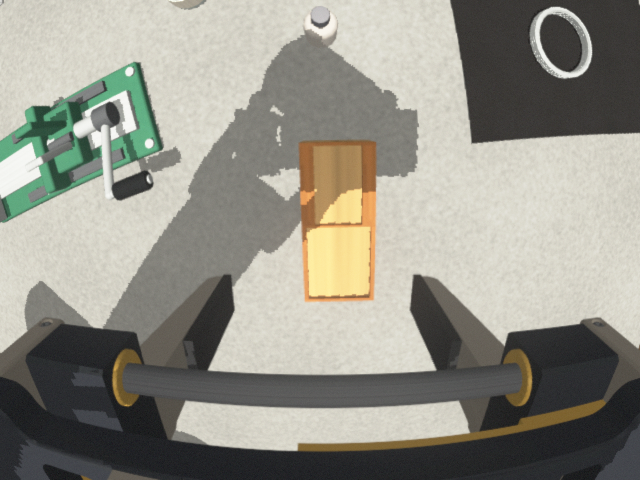

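Run:
```python
from h import *
W=cloud('w1',True); X,Y,Z=W[...,0],W[...,1],W[...,2]
v,u=np.mgrid[0:480,0:640]
m=(u>285)&(u<390)&(v>130)&(v<310)&(Z>50)&(Z<72); r,b=rect(W[m]); show('jig',r); print(b.round(1),np.percentile(Z[m],[2,50,98]))
m=(u>285)&(u<390)&(v>130)&(v<310)&(Z>59)&(Z<72); r,b=rect(W[m]); show('jig',r)
```

```text
jig c [ 435.6 -317. ] size [ 66.9 149.5] ang 82.3
[[ 357.  -340.1]
 [ 505.2 -360.1]
 [ 514.1 -293.8]
 [ 366.  -273.8]] [55.18849186 57.01336195 62.61364548]
jig c [ 435.6 -317. ] size [ 66.9 149.5] ang 82.3
```

```bash
python3 -m jog '{"grip":[1,1,1,1,1,1,1],"travel":[[-0.008,-0.013,-0.04],[0,0,-0.04],[0,0,-0.035],[0,0,-0.03],[0,0,-0.02],[0,0,-0.006],[0,0,0]],"turn":[1.2,0,0,0,0,0,0]}' 30;  python3 - <<'E'
from h import *
s=env.read_state(); print(s['eef_pos'],R.from_quat(s['eef_rot']).as_matrix()[:,0],s['joints'].round(2)); snap('wrist','w2')
E
```

```text
clock: 1.9
eef_pos: [428.8, -324.6, 123.0]
eef_rot: [0.998, -0.07, -0.001, 0.0]
wrist_force: [-0.6, -0.4, -0.6]
gripper_width: 91.6
[ 428.77496681 -324.56477995  122.98637968] [ 0.99028476 -0.13904573 -0.00154494] [-0.87  0.28  1.84 -0.    1.02  0.84]
```

View pics/w2.png

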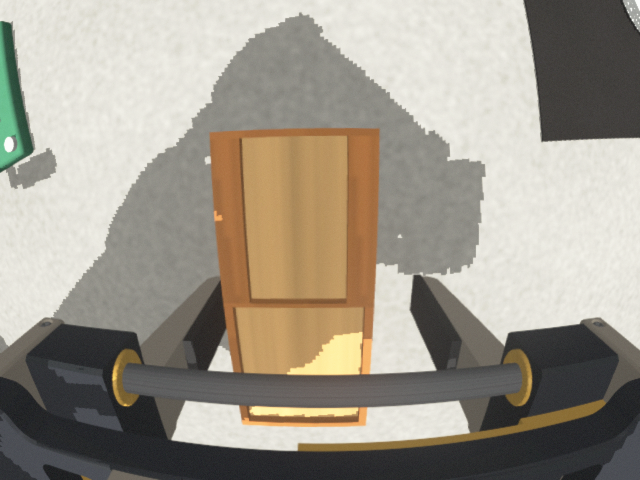

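```bash
python3 -m jog '{"grip":[1,1,1],"travel":[[0.0075,0.008,0],[0,0,0],[0,0,0]],"turn":[0.4,0,0]}' 40;  python3 - <<'E'
from h import *
s=env.read_state(); print(s['eef_pos'],R.from_quat(s['eef_rot']).as_matrix()[:,0]); snap('wrist','w3')
E
```

```text
clock: 2.25
eef_pos: [438.5, -318.3, 127.4]
eef_rot: [0.998, -0.066, 0.002, 0.003]
wrist_force: [0.8, -0.1, -0.3]
gripper_width: 91.8
[ 438.54149186 -318.31837829  127.43629869] [ 0.99125189 -0.13191616  0.004221  ]
```

View pics/w3.png

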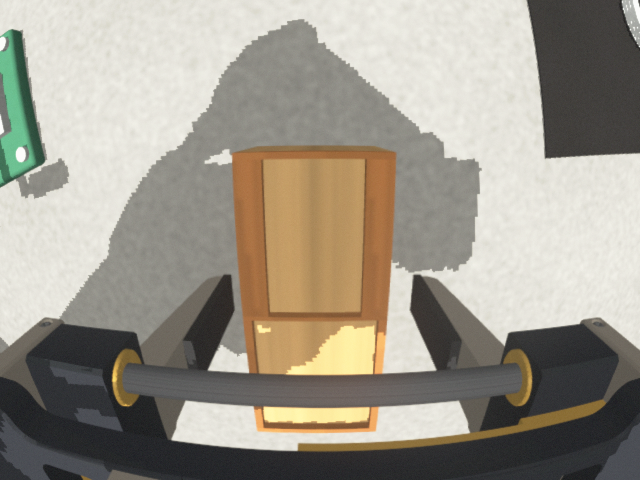

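```bash
python3 -m jog '{"grip":[0,0,0,0,0,0,0,0],"travel":[[0,0,-0.002],[0,0,0],[0,0,0],[0,0,0],[0,0,0],[0,0,0],[0,0,0.03],[0,0,0.03]],"turn":[0,0,0,0,0,0,0,0]}' 40;  python3 - <<'E'
from h import *
s=env.read_state(); print(s['eef_pos'],R.from_quat(s['eef_rot']).as_matrix()[:,0]); snap('wrist','w4')
E
```

```text
clock: 3.1
eef_pos: [436.0, -315.0, 181.4]
eef_rot: [0.998, -0.066, -0.002, -0.001]
wrist_force: [-0.3, 0.1, -3.4]
gripper_width: 65.8
[ 435.95796382 -314.97829191  181.42326684] [ 0.99126116 -0.13182574 -0.0048248 ]
```

View pics/w4.png

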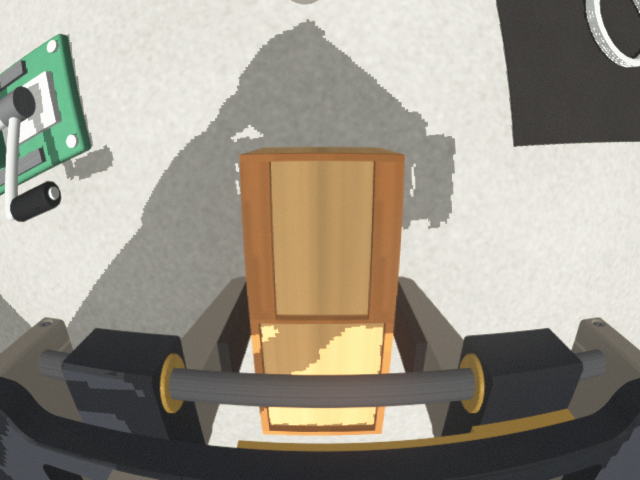

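```bash
python3 -m jog '{"grip":[0,0,0,0,0,0,0,0,0,0,0,0,0,0,0,0,0,0,0],"travel":[[0,0,0.035],[0,0,0.035],[0,0.02,0],[0,0.03,0],[0,0.03,0],[0,0.03,0],[0,0.03,0],[0,0.03,0],[0,0.03,0],[0,0.03,0],[0,0.03,0],[0.02,0.03,0],[0.02,0.03,0],[0.02,0.03,0],[0.02,0.02,0],[0.02,0.01,0],[0.01,0,0],[0,0,0],[0,0,0]],"turn":[0,0,0,0,0,0,2,2,2,2,2,2,2,0,0,0,0,0,0]}' 40;  python3 - <<'E'
from h import *
s=env.read_state(); print(s['eef_pos'],R.from_quat(s['eef_rot']).as_matrix()[:,0]); snap('wrist','w5');snap('top','t5')
E
```

```text
clock: 5.05
eef_pos: [541.2, 76.1, 235.5]
eef_rot: [0.998, 0.059, -0.009, 0.003]
wrist_force: [-0.7, -0.2, -3.0]
gripper_width: 65.0
[541.18942869  76.07774323 235.53811656] [ 0.99278807  0.1184694  -0.01835365]
```

View pics/w5.png

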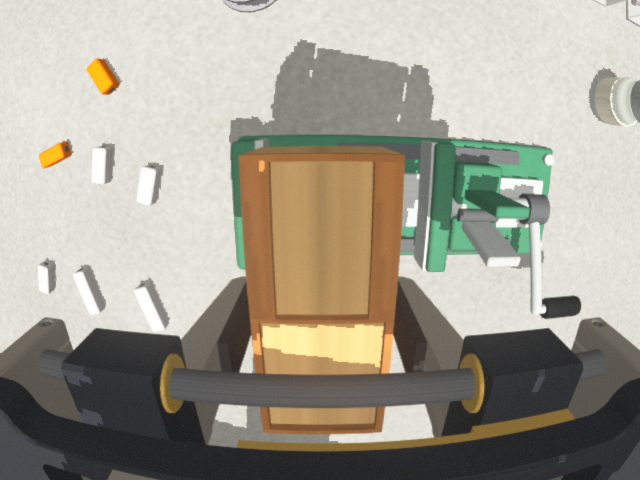

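Run:
```python
from h import *
s=env.read_state(); print(s['eef_pos'],R.from_quat(s['eef_rot']).as_matrix().round(3))
c=np.array([570.5,5.4]); a=np.radians(6.6); ex=np.array([np.cos(a),np.sin(a)]); ey=np.array([-ex[1],ex[0]])
W=cloud('w5',True); X,Y,Z=W[...,0],W[...,1],W[...,2]
xv=(W[...,:2]-c)@ex; yv=(W[...,:2]-c)@ey
v,u=np.mgrid[0:480,0:640]
m=(u<246)&(xv>-30)&(xv<45)&(yv>80)&(yv<160)&(Z>46)&(Z<58);print('fixed',np.percentile(yv[m],[0,3,50,97,100]).round(1),m.sum())
m=(u>404)&(xv>-30)&(xv<45)&(yv>-40)&(yv<40)&(Z>40)&(Z<65);print('mov',np.percentile(yv[m],[0,3,50,97,100]).round(1),np.median(Z[m]))
m=(Z>46)&(Z<65)&(yv>-40)&(yv<20)&(u>404);print('mov x',np.percentile(xv[m],[0,2,98,100]).round(1))
m=(Z>8)&(Z<25)&(abs(yv)<160)&(abs(xv)<90);print('base',np.percentile(xv[m],[0.5,2,98,99.5]).round(1),np.percentile(yv[m],[.5,2,98,99.5]).round(1))
```

```text
[541.0621963   75.95666254 235.8903824 ] [[ 0.993  0.118 -0.017]
 [ 0.118 -0.993 -0.008]
 [-0.018  0.006 -1.   ]]
fixed [127.5 129.9 135.6 139.4 140.1] 823
mov [-40.  -38.5 -18.1  -6.5  -5.8] 55.36542337120316
mov x [-50.9 -46.3  46.5  49.4]
base [-51.4 -49.2  50.8  51.2] [-140.7 -137.8  111.2  130.3]
```

```bash
python3 -m jog '{"grip":[0,0,0,0,0,0,0],"travel":[[0.011,0.004,0],[0.009,0.003,0],[0,0,0],[0,0,-0.02],[0,0,-0.02],[0,0,-0.01],[0,0,0]],"turn":[0,0,0,0,0,0,0]}' 40;  python3 - <<'E'
from h import *
s=env.read_state(); print(s['eef_pos'],R.from_quat(s['eef_rot']).as_matrix().round(3)); snap('wrist','w6');snap('scene','s6')
W=cloud('w6',True); 
c=np.array([570.5,5.4]); a=np.radians(6.6); ex=np.array([np.cos(a),np.sin(a)]); ey=np.array([-ex[1],ex[0]])
xv=(W[...,:2]-c)@ex; yv=(W[...,:2]-c)@ey
v,u=np.mgrid[0:480,0:640]
m=(u>240)&(u<410)&(v>150)&(v<430)&(W[...,2]>75)&(abs(yv-79)<40)&(abs(xv)<85)
print(np.percentile(W[m][:,2],[2,50,98]),np.percentile(xv[m],[1,99]),np.percentile(yv[m],[1,99]))
crop('s6',230,170,400,310,4.5,'s6c')
E
```

```text
clock: 5.85
eef_pos: [559.9, 80.3, 186.1]
eef_rot: [0.998, 0.057, -0.008, 0.004]
wrist_force: [-0.1, -0.1, -3.5]
gripper_width: 65.4
[559.93053751  80.30543663 186.08794731] [[ 0.993  0.115 -0.016]
 [ 0.115 -0.993 -0.009]
 [-0.017  0.007 -1.   ]]
[115.29936219 117.78906922 203.98948866] [-76.07848674  68.5006629 ] [ 42.42755218 108.2275866 ]
```

View pics/s6c.png

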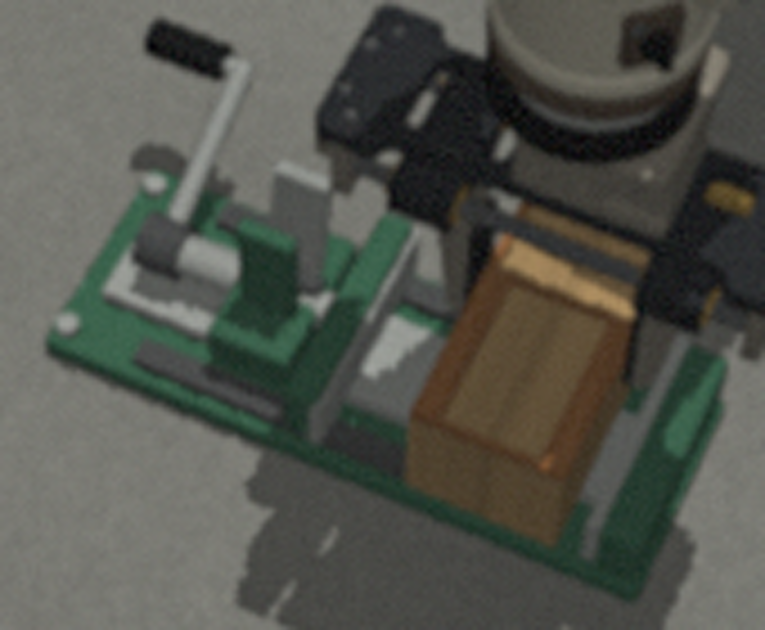

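```bash
python3 -m jog '{"grip":[0,0,0,0,0,0],"travel":[[0.003,0.003,-0.008],[0,0,-0.012],[0,0,-0.008],[0,0,0],[0,0,-0.002],[0,0,0]],"turn":[0,0,0,0,0,0]}' 40;  python3 - <<'E'
from h import *
s=env.read_state(); print(s['eef_pos'],R.from_quat(s['eef_rot']).as_matrix().round(3)); snap('wrist','w7')
W=cloud('w7',True); 
c=np.array([570.5,5.4]); a=np.radians(6.6); ex=np.array([np.cos(a),np.sin(a)]); ey=np.array([-ex[1],ex[0]])
xv=(W[...,:2]-c)@ex; yv=(W[...,:2]-c)@ey
v,u=np.mgrid[0:480,0:640]
m=(u>240)&(u<410)&(v>150)&(v<430)&(W[...,2]>65)&(W[...,2]<110)&(abs(yv-79)<40)&(abs(xv)<85)
print(np.percentile(W[m][:,2],[2,50,98]),np.percentile(xv[m],[1,99]),np.percentile(yv[m],[1,99]))
E
```

```text
clock: 6.55
eef_pos: [565.5, 83.6, 157.6]
eef_rot: [0.998, 0.058, -0.005, 0.005]
wrist_force: [0.4, 0.3, -3.8]
gripper_width: 65.5
[565.46506267  83.59688626 157.56614738] [[ 0.993  0.115 -0.009]
 [ 0.115 -0.993 -0.01 ]
 [-0.01   0.009 -1.   ]]
[86.41464765 88.33186403 96.46127908] [-70.06031947  74.70919979] [ 44.91332069 110.83586835]
```

```bash
python3 -m jog '{"grip":[0,0,0,0,0],"travel":[[-0.001,0,-0.004],[0,0,-0.002],[0,0,-0.002],[0,0,-0.001],[0,0,0]],"turn":[0,0,0,0,0]}' 40;  python3 -m jog '{"grip":[0,0],"travel":[[0,0,-0.0015],[0,0,0]],"turn":[0,0]}'
```

```text
clock: 7.1
eef_pos: [565.1, 83.5, 148.9]
eef_rot: [0.998, 0.057, -0.004, 0.005]
wrist_force: [-0.1, -0.0, -3.0]
gripper_width: 65.8
clock: 7.3
eef_pos: [565.7, 83.5, 149.2]
eef_rot: [0.998, 0.058, -0.003, 0.005]
wrist_force: [-0.3, -0.0, -2.8]
gripper_width: 65.8
```

```bash
python3 -m jog '{"grip":[0,0],"travel":[[0,0,-0.003],[0,0,0]],"turn":[0,0]}' ;  python3 -m jog '{"grip":[0,0],"travel":[[0,0,-0.003],[0,0,0]],"turn":[0,0]}'
```

```text
clock: 7.5
eef_pos: [566.9, 83.5, 149.4]
eef_rot: [0.998, 0.058, -0.002, 0.005]
wrist_force: [0.5, 0.9, -3.7]
gripper_width: 65.7
clock: 7.7
eef_pos: [568.1, 83.4, 149.1]
eef_rot: [0.998, 0.058, -0.001, 0.005]
wrist_force: [-0.6, 0.2, -3.6]
gripper_width: 65.9
```

```bash
python3 -m jog '{"grip":[0,0,0],"travel":[[-0.002,0,-0.005],[-0.001,0,-0.004],[0,0,0]],"turn":[0,0,0]}'
python3 - <<'E'
from h import *
for i in range(3):
    s=env.read_state(); print(s['eef_pos'],s['joints'].round(4),s['wrist_force'].round(1)); snap('wrist','w8')
W=cloud('w8',True); 
c=np.array([570.5,5.4]); a=np.radians(6.6); ex=np.array([np.cos(a),np.sin(a)]); ey=np.array([-ex[1],ex[0]])
xv=(W[...,:2]-c)@ex; yv=(W[...,:2]-c)@ey
v,u=np.mgrid[0:480,0:640]
m=(u>240)&(u<410)&(v>150)&(v<430)&(W[...,2]>65)&(W[...,2]<110)&(abs(yv-79)<40)&(abs(xv)<85)
print(np.percentile(W[m][:,2],[2,50,98]),np.percentile(xv[m],[1,99]),np.percentile(yv[m],[1,99]))
E
```

```text
clock: 8.0
eef_pos: [569.0, 83.3, 149.3]
eef_rot: [0.998, 0.058, 0.003, 0.005]
wrist_force: [-0.6, 0.1, -5.0]
gripper_width: 66.0
[568.99399279  83.29119392 149.27278158] [-0.0606  0.3216  1.7262 -0.0112  1.0862  1.3994] [-0.6  0.1 -5. ]
[569.23899875  83.25312089 149.15203444] [-0.0606  0.3219  1.726  -0.0112  1.0853  1.3995] [ 0.3  0.1 -2.6]
[569.14473704  83.22878914 148.55812409] [-0.0607  0.3226  1.7265 -0.0112  1.0844  1.3995] [0.7 0.4 3. ]
[77.46627565 79.24214162 93.52777198] [-65.44516641  79.18185862] [ 44.02363691 109.97916713]
```

```bash
python3 -m jog '{"grip":[1,1,1,1,1,1,1,1,1],"travel":[[0,0,0],[0,0,0],[0,0,0],[0,0,0],[0,0,0],[0,0,0],[0,0,0.02],[0,0,0.03],[0,0,0.03]],"turn":[0,0,0,0,0,0,0,0,0]}'
python3 - <<'E'
from h import *
s=env.read_state(); print(s['eef_pos'],s['joints'].round(4),s['wrist_force'].round(1)); snap('wrist','w9')
W=cloud('w9',True); 
c=np.array([570.5,5.4]); a=np.radians(6.6); ex=np.array([np.cos(a),np.sin(a)]); ey=np.array([-ex[1],ex[0]])
xv=(W[...,:2]-c)@ex; yv=(W[...,:2]-c)@ey
v,u=np.mgrid[0:480,0:640]
m=(u>240)&(u<410)&(v>150)&(v<430)&(W[...,2]>65)&(W[...,2]<110)&(abs(yv-79)<40)&(abs(xv)<85)
print(np.percentile(W[m][:,2],[2,50,98]),np.percentile(xv[m],[1,99]),np.percentile(yv[m],[1,99])); show('jig',rect(W[m])[0])
E
```

```text
clock: 9.05
eef_pos: [565.0, 83.3, 223.2]
eef_rot: [0.998, 0.058, -0.003, 0.005]
wrist_force: [0.9, -0.6, -0.0]
gripper_width: 92.0
[564.9517761   83.27013688 223.1751821 ] [-0.061   0.2252  1.6829 -0.0106  1.2392  1.3977] [ 0.9 -0.6 -0. ]
[83.21393914 85.03148051 90.81019793] [-62.75069032  73.27526919] [ 43.83846211 108.50748342]
jig c [566.3  81.5] size [140.   66.6] ang 6.8
```

View pics/w9.png

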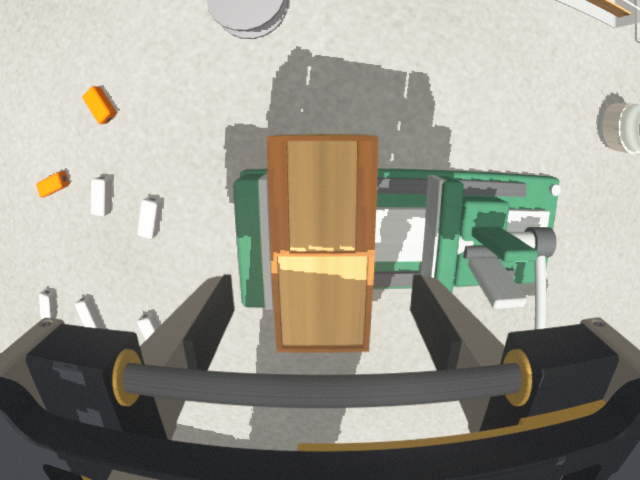

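```bash
python3 -m jog '{"grip":[1,1,1,1,1,1,1,1,1,1,1,1,1],"travel":[[0,0,0.01],[0.001,-0.012,0],[0.001,-0.012,0],[0.001,-0.012,0],[0.001,-0.012,0],[0.001,-0.012,0],[0.001,-0.012,0],[0.001,-0.012,0],[0.001,-0.012,0],[0.001,-0.012,0],[0.001,-0.012,0],[0,0,0],[0,0,0]],"turn":[8.2,8.2,8.2,8.2,8.2,8.2,8.2,8.2,8.2,8.2,8,0,0]}'
python3 - <<'E'
from h import *
s=env.read_state(); print(s['eef_pos'],R.from_quat(s['eef_rot']).as_matrix().round(3)); snap('wrist','w10')
E
```

```text
clock: 10.4
eef_pos: [579.5, -40.8, 240.6]
eef_rot: [0.642, 0.767, 0.009, 0.002]
wrist_force: [0.6, 0.1, -0.3]
gripper_width: 92.1
[579.51461389 -40.83577864 240.64603073] [[-0.176  0.984  0.013]
 [ 0.984  0.176  0.011]
 [ 0.009  0.015 -1.   ]]
```

View pics/w10.png

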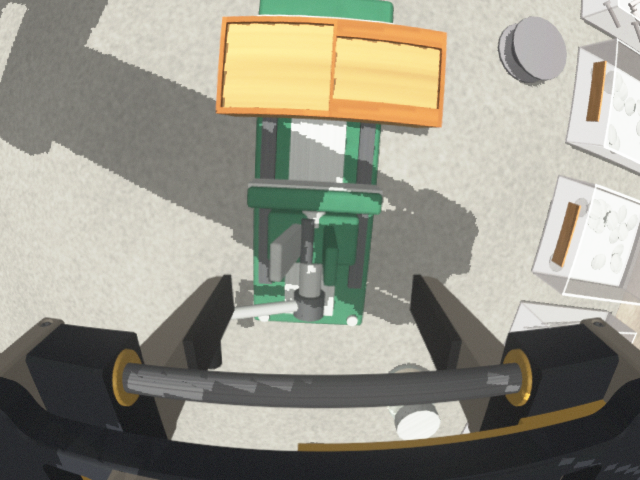

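```bash
cat >> h.py <<'E'
c=np.array([570.5,5.4]); a=np.radians(6.6); ex=np.array([np.cos(a),np.sin(a)]); ey=np.array([-ex[1],ex[0]])
def V(W): return (W[...,:2]-c)@ex,(W[...,:2]-c)@ey
def pose():
    s=env.read_state(); M=R.from_quat(s['eef_rot']).as_matrix(); p=s['eef_pos']; g=p+M[:,2]*env.grasp_offset
    print('t%.2f tcp'%s['clock'],p.round(1),'yaw %.1f'%np.degrees(np.arctan2(M[1,0],M[0,0])),'z',M[:,2].round(3),'grasp',g.round(1),'vise',((g[:2]-c)@ex).round(1),((g[:2]-c)@ey).round(1),'F',s['wrist_force'].round(1),'w %.1f'%s['gripper_width'])
E
python3 - <<'E'
from h import *
pose()
W=cloud('w10',True); xv,yv=V(W); Z=W[...,2]
v,u=np.mgrid[0:480,0:640]
for n,k in (('paddle',(u>262)&(u<285)),('post',(u>320)&(u<355))):
    m=k&(v>205)&(v<290)&(Z>95)&(Z<118); print(n,m.sum(),np.percentile(xv[m],[2,50,98]).round(1),np.percentile(yv[m],[2,50,98]).round(1),np.percentile(Z[m],[50,98]).round(1))
m=(Z>40)&(Z<65)&(yv>-30)&(yv<20);print('jaw',np.percentile(xv[m],[1,99]),np.percentile(yv[m],[1,99]))
E
```

```text
t10.45 tcp [579.5 -40.7 240.6] yaw 100.2 z [ 0.013  0.011 -1.   ] grasp [580.4 -40.  171.3] vise 4.6 -46.2 F [ 0.6 -0.7  0.9] w 91.9
paddle 621 [-27.2 -22.3 -18.2] [-60.1 -47.1 -35.5] [104.1 105.8]
post 590 [ 7.  11.  15.2] [-59.7 -46.  -35.3] [107.  108.5]
jaw [-48.95449099 292.44350718] [-29.66189592  17.90014524]
```

```bash
python3 -m jog '{"grip":[1,1,1,1,1,1,1],"travel":[[-0.004,-0.001,0],[-0.001,0,-0.01],[0,0,-0.02],[0,0,-0.02],[0,0,-0.015],[0,0,-0.005],[0,0,0]],"turn":[-3.5,0,0,0,0,0,0]}'
python3 - <<'E'
from h import *
pose(); snap('wrist','w11'); snap('scene','s11'); crop('s11',230,170,400,310,4.5,'s11c')
E
```

```text
clock: 11.15
eef_pos: [573.6, -37.5, 165.7]
eef_rot: [0.666, 0.746, 0.009, 0.002]
wrist_force: [0.0, 0.9, 0.7]
gripper_width: 91.7
t11.15 tcp [573.6 -37.5 165.7] yaw 96.5 z [ 0.014  0.011 -1.   ] grasp [574.6 -36.8  96.3] vise -0.8 -42.3 F [0.  0.9 0.7] w 91.7
```

View pics/w11.png

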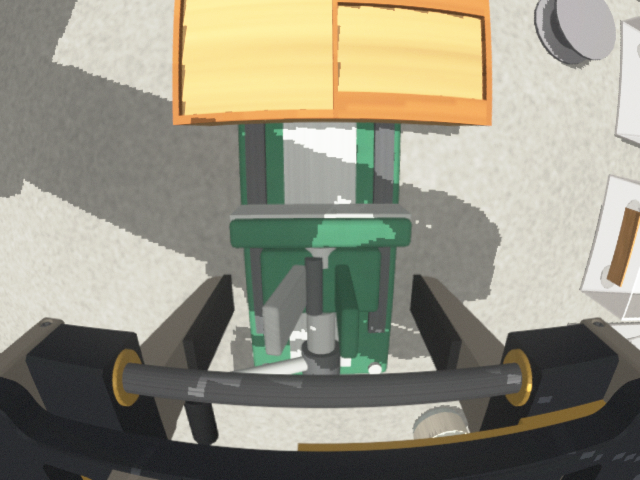

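View pics/s11c.png

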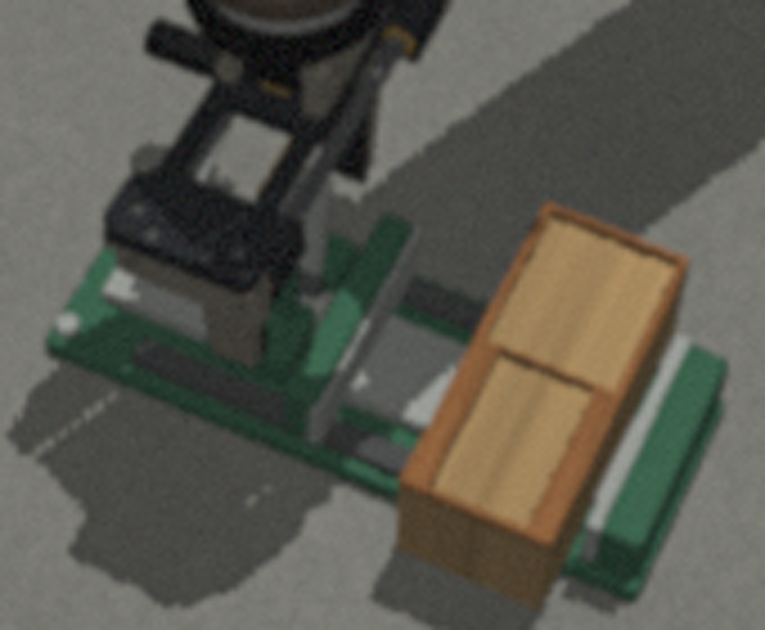

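```bash
python3 -m jog '{"grip":[1,1,1],"travel":[[0.001,-0.005,-0.004],[0,0,0],[0,0,0]],"turn":[0,0,0]}' 30
python3 - <<'E'
from h import *
pose()
E
```

```text
clock: 11.55
eef_pos: [576.7, -43.6, 164.9]
eef_rot: [0.666, 0.746, 0.01, 0.004]
wrist_force: [0.1, 0.2, -0.0]
gripper_width: 91.8
t11.55 tcp [576.7 -43.6 164.9] yaw 96.5 z [ 0.02   0.009 -1.   ] grasp [578.1 -42.9  95.5] vise 2.0 -48.9 F [ 0.1  0.2 -0. ] w 91.8
```

```bash
python3 -m jog '{"grip":[0.8,0.6,0.4,0.3,0.3,0.3],"travel":[[-0.002,0,-0.003],[0,0,0],[0,0,0],[0,0,0],[0,0,0],[0,0,0]],"turn":[0,0,0,0,0,0]}' 30
python3 - <<'E'
from h import *
pose()
E
python3 -m jog '{"grip":[0.2,0.2,0,0,0],"travel":[[0,0,0],[0,0,0],[0,0,0],[0,0,0],[0,0,0]],"turn":[0,0,0,0,0]}' 30
python3 - <<'E'
from h import *
pose(); snap('wrist','w12')
E
```

```text
clock: 12.15
eef_pos: [573.8, -43.9, 162.6]
eef_rot: [0.665, 0.746, 0.009, 0.004]
wrist_force: [-10.1, -1.5, 8.1]
gripper_width: 45.9
t12.15 tcp [573.8 -43.9 162.6] yaw 96.6 z [ 0.018  0.009 -1.   ] grasp [575.1 -43.3  93.2] vise -1.1 -48.9 F [-10.1  -1.5   8.1] w 45.9
clock: 12.65
eef_pos: [574.0, -43.9, 162.8]
eef_rot: [0.665, 0.747, 0.009, 0.004]
wrist_force: [3.0, 0.3, 0.3]
gripper_width: 32.0
t12.65 tcp [574.  -43.9 162.8] yaw 96.6 z [ 0.017  0.008 -1.   ] grasp [575.2 -43.3  93.4] vise -0.9 -48.9 F [3.  0.3 0.3] w 32.0
```

View pics/w12.png

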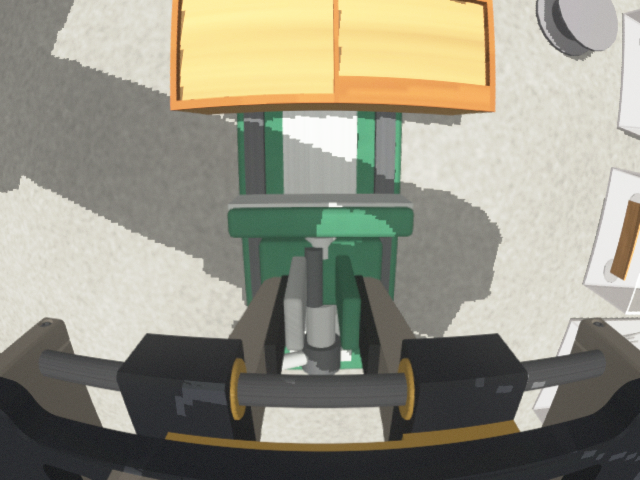

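```bash
python3 -m jog '{"grip":[0,0,0,0,0,0],"travel":[[-0.0008,0.007,0],[-0.0008,0.007,0],[-0.0008,0.007,0],[-0.0008,0.007,0],[0,0,0],[0,0,0]],"turn":[0,0,0,0,0,0]}' 30
python3 - <<'E'
from h import *
pose(); snap('wrist','w13')
E
```

```text
clock: 13.3
eef_pos: [570.7, -14.4, 162.9]
eef_rot: [0.665, 0.747, 0.008, 0.004]
wrist_force: [2.7, -2.3, -1.1]
gripper_width: 32.0
t13.30 tcp [570.7 -14.4 162.9] yaw 96.7 z [ 0.017  0.006 -1.   ] grasp [571.9 -14.   93.5] vise -0.9 -19.4 F [ 2.7 -2.3 -1.1] w 32.0
```

View pics/w13.png

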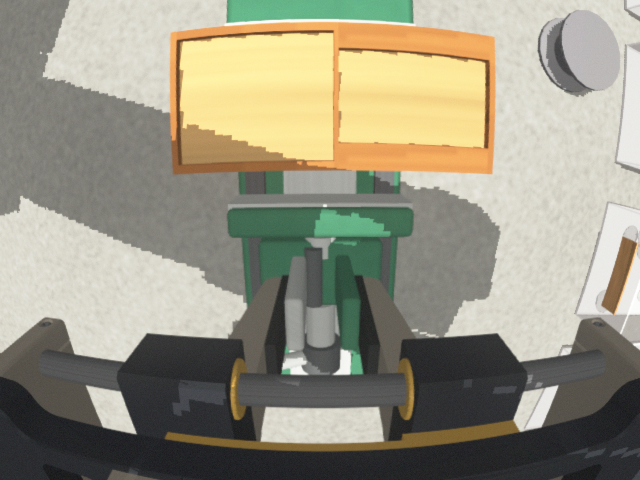

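```bash
python3 -m jog '{"grip":[0,0,0,0,0],"travel":[[-0.0008,0.006,0],[-0.0008,0.006,0],[-0.0005,0.004,0],[0,0,0],[0,0,0]],"turn":[0,0,0,0,0]}' 30; python3 -m jog '{"grip":[0,0,0,0],"travel":[[-0.0004,0.003,0],[-0.0004,0.003,0],[0,0,0],[0,0,0]],"turn":[0,0,0,0]}' 30
python3 - <<'E'
from h import *
pose(); snap('wrist','w14')
E
```

```text
clock: 13.85
eef_pos: [568.6, 2.8, 162.9]
eef_rot: [0.665, 0.747, 0.008, 0.005]
wrist_force: [4.0, -2.5, -0.2]
gripper_width: 31.9
clock: 14.25
eef_pos: [567.9, 8.2, 162.8]
eef_rot: [0.665, 0.747, 0.008, 0.005]
wrist_force: [4.6, -1.5, -0.9]
gripper_width: 31.9
t14.25 tcp [567.9   8.2 162.8] yaw 96.6 z [ 0.018  0.005 -1.   ] grasp [569.2   8.5  93.5] vise -0.9 3.2 F [ 4.6 -1.5 -0.9] w 31.9
```

View pics/w14.png

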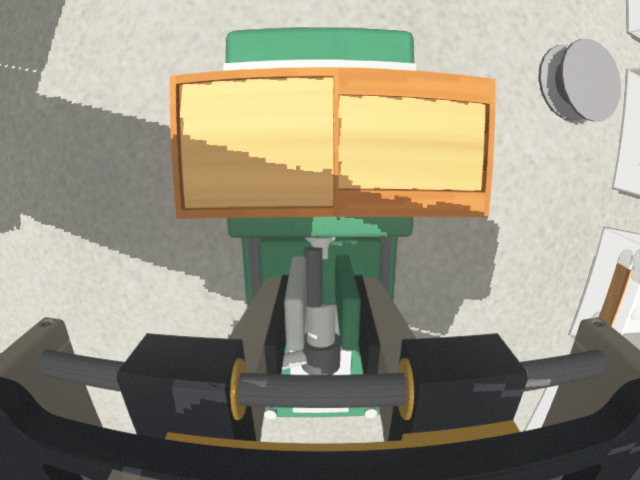

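```bash
for i in 1; do python3 -m jog '{"grip":[0,0,0],"travel":[[-0.0003,0.003,0],[0,0,0],[0,0,0]],"turn":[0,0,0]}' 30; done;  python3 -m jog '{"grip":[0,0,0],"travel":[[-0.0003,0.002,0],[0,0,0],[0,0,0]],"turn":[0,0,0]}' 30; python3 -m jog '{"grip":[0,0,0],"travel":[[-0.0003,0.002,0],[0,0,0],[0,0,0]],"turn":[0,0,0]}' 30
```

```text
clock: 14.6
eef_pos: [567.7, 10.3, 162.9]
eef_rot: [0.665, 0.747, 0.007, 0.006]
wrist_force: [3.8, -0.6, -0.5]
gripper_width: 32.1
clock: 14.9
eef_pos: [567.6, 11.6, 162.9]
eef_rot: [0.665, 0.746, 0.007, 0.006]
wrist_force: [3.7, -0.4, 0.8]
gripper_width: 31.9
clock: 15.2
eef_pos: [567.5, 11.9, 162.9]
eef_rot: [0.666, 0.746, 0.006, 0.008]
wrist_force: [2.2, -0.2, 0.5]
gripper_width: 31.9
```

```bash
python3 -m jog '{"grip":[0,0,0,0],"travel":[[-0.0004,0.004,0],[-0.0004,0.004,0],[-0.0004,0.004,0],[-0.0004,0.004,0]],"turn":[0,0,0,0]}' 30
python3 - <<'E'
from h import *
pose(); snap('wrist','w15')
E
```

```text
clock: 15.6
eef_pos: [567.2, 15.3, 162.9]
eef_rot: [0.665, 0.746, -0.004, 0.018]
wrist_force: [3.2, -16.5, -3.0]
gripper_width: 31.8
t15.60 tcp [567.2  15.3 162.9] yaw 96.5 z [ 0.022 -0.03  -0.999] grasp [568.7  13.3  93.6] vise -0.9 8.0 F [  3.2 -16.5  -3. ] w 31.8
```

View pics/w15.png

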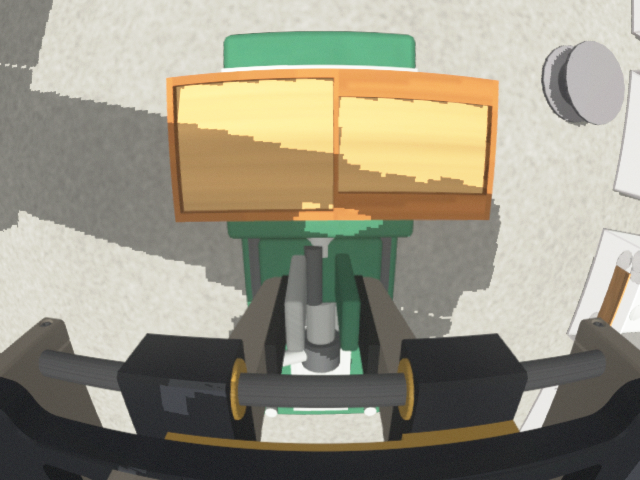

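```bash
python3 -m jog '{"grip":[0.6,1,1,1,1],"travel":[[-0.0002,0.002,0],[0,0,0],[0,0,0],[0,0,0],[0,0,0]],"turn":[0,0,0,0,0]}' 30
python3 - <<'E'
from h import *
pose(); snap('wrist','w16')
E
```

```text
clock: 16.15
eef_pos: [564.1, 16.3, 160.7]
eef_rot: [0.666, 0.746, -0.007, 0.016]
wrist_force: [0.1, 0.4, -0.1]
gripper_width: 70.1
t16.15 tcp [564.1  16.3 160.7] yaw 96.5 z [ 0.016 -0.032 -0.999] grasp [565.1  14.1  91.3] vise -4.3 9.3 F [ 0.1  0.4 -0.1] w 70.1
```

View pics/w16.png

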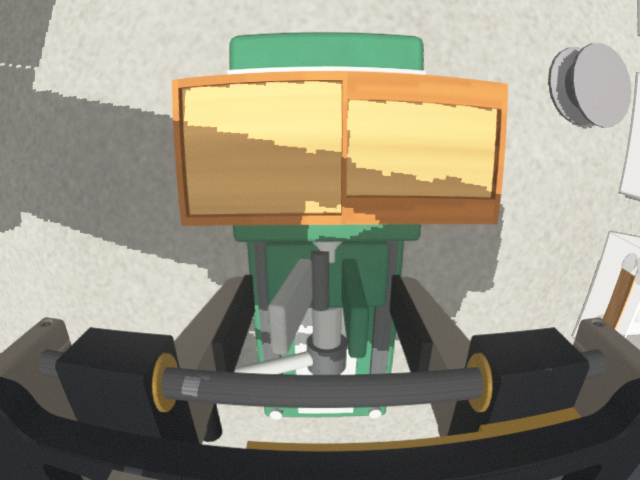

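```bash
python3 -m jog '{"grip":[1,1,1,1,1,1,1,1],"travel":[[0,0,0.01],[0,0,0.025],[0,0,0.03],[-0.02,-0.02,0],[-0.02,-0.03,0],[-0.02,-0.03,0],[0,-0.01,0],[0,0,0]],"turn":[0,0,0,0,0,0,0,0]}' 30
python3 - <<'E'
from h import *
pose(); snap('wrist','w17'); pose(); snap('scene','s17'); crop('s17',230,150,420,310,4,'s17c'); snap('top','t17'); crop('t17',240,200,420,310,4.4,'t17c')
E
```

```text
clock: 17.0
eef_pos: [505.0, -75.0, 236.4]
eef_rot: [0.664, 0.747, -0.004, 0.022]
wrist_force: [0.6, -0.4, 0.2]
gripper_width: 91.9
t17.00 tcp [505.  -75.  236.4] yaw 96.7 z [ 0.028 -0.034 -0.999] grasp [506.9 -77.3 167. ] vise -72.7 -74.9 F [ 0.6 -0.4  0.2] w 91.9
t17.05 tcp [505.1 -74.4 236.2] yaw 96.8 z [ 0.027 -0.034 -0.999] grasp [507.  -76.7 166.9] vise -72.5 -74.3 F [ 0.3 -0.  -0.1] w 91.8
```

View pics/w17.png

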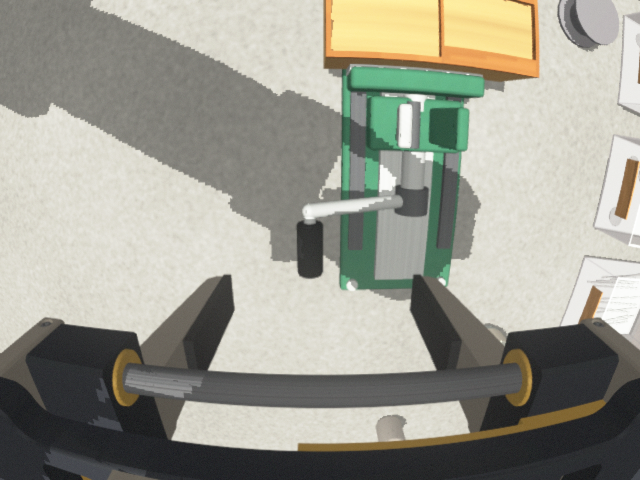

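View pics/s17c.png

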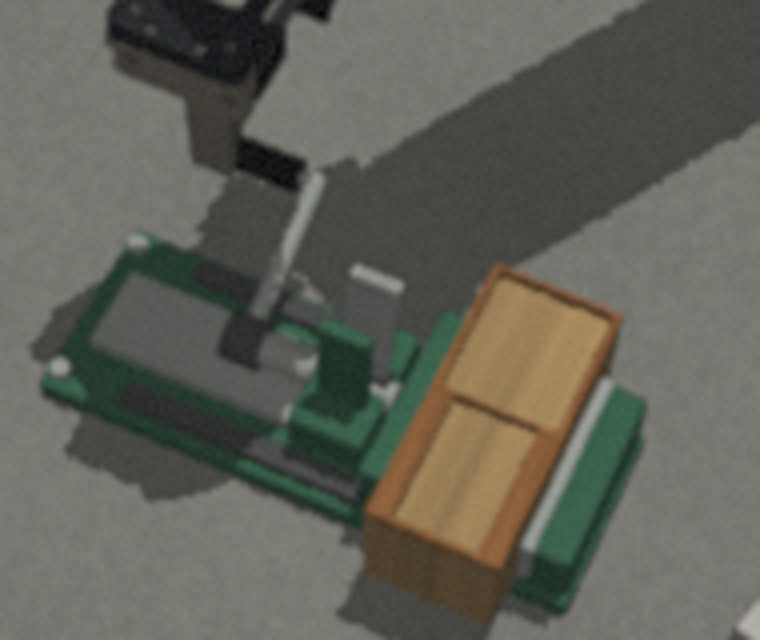

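View pics/t17c.png

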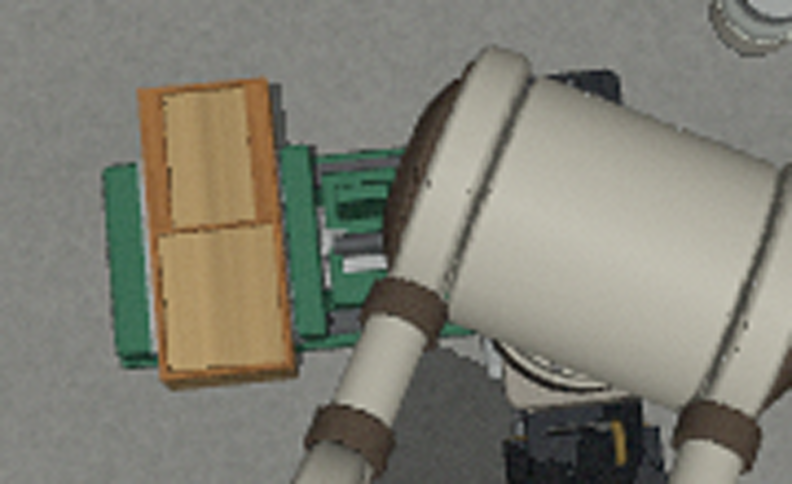

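Run:
```python
from h import *
for n,f in (('w17',1),('s17',0),('t17',0)):
    W=cloud(n,f); xv,yv=V(W); Z=W[...,2]; p=load(n)['p'].astype(int)
    m=(abs(xv)<85)&(yv>35)&(yv<125)&(Z>74)&(Z<92)
    if m.sum()>50: show(n+'jig',rect(W[m])[0]); print(np.percentile(xv[m],[1,99]),np.percentile(yv[m],[1,99]),np.percentile(Z[m],[50]))
    m=(abs(xv)<45)&(yv>20)&(yv<60)&(Z>50)&(Z<62);print(' movjaw',np.percentile(yv[m],[1,99]).round(1),m.sum())
    m=(p.sum(-1)<110)&(xv>-100)&(xv<-55)&(yv>-110)&(yv<-45)&(Z>40)&(Z<100);print(' knob',m.sum(),np.percentile(xv[m],[3,50,97]).round(1),np.percentile(yv[m],[3,50,97]).round(1),np.percentile(Z[m],[50,97]).round(1)) if m.sum() else 0
    m=(xv>-35)&(xv<-12)&(yv>-15)&(yv<25)&(Z>95)&(Z<112);print(' paddle',m.sum(),np.percentile(xv[m],[3,50,97]).round(1),np.percentile(yv[m],[3,97]).round(1)) if m.sum() else 0
```

```text
w17jig c [567.1  83.6] size [149.1  58.5] ang 6.9
[-67.69048916  77.97747195] [ 49.27262278 102.97240492] [78.80899102]
 movjaw [21.1 49.7] 3459
 paddle 607 [-27.2 -23.9 -19.8] [-4.4 19.3]
s17jig c [564.9  86.1] size [153.5  66.7] ang 6.7
[-68.36549413  78.99036482] [ 48.40935805 113.80369022] [81.09150512]
 movjaw [20.4 42.5] 321
 knob 109 [-82.  -74.3 -70.3] [-91.5 -76.  -61.7] [82.9 88. ]
 paddle 100 [-27.  -20.6 -17.1] [-6.  18.6]
t17jig c [566.6  89.1] size [149.   66.2] ang 6.7
[-68.16799348  77.74068354] [ 51.01491275 115.8653354 ] [80.22559293]
 movjaw [20.6 50.6] 377
 paddle 37 [-26.9 -23.7 -20. ] [ 0.9 20.1]
```

```bash
python3 -m jog '{"grip":[1,1,1,1,1,1,1,1],"travel":[[-0.003,-0.002,-0.01],[0,0,-0.02],[0,0,-0.02],[0,0,-0.015],[0,0,-0.01],[0,0,-0.005],[0,0,0],[0,0,0]],"turn":[0,0,0,0,0,0,0,0]}' 30
python3 - <<'E'
from h import *
pose(); snap('wrist','w18'); snap('scene','s18'); crop('s18',230,150,420,310,4,'s18c')
E
```

```text
clock: 17.95
eef_pos: [502.4, -70.2, 149.0]
eef_rot: [0.66, 0.751, -0.004, 0.019]
wrist_force: [0.5, 0.4, -0.0]
gripper_width: 91.9
t17.95 tcp [502.4 -70.2 149. ] yaw 97.3 z [ 0.024 -0.031 -0.999] grasp [504.  -72.3  79.7] vise -75.0 -69.6 F [ 0.5  0.4 -0. ] w 91.9
```

View pics/w18.png

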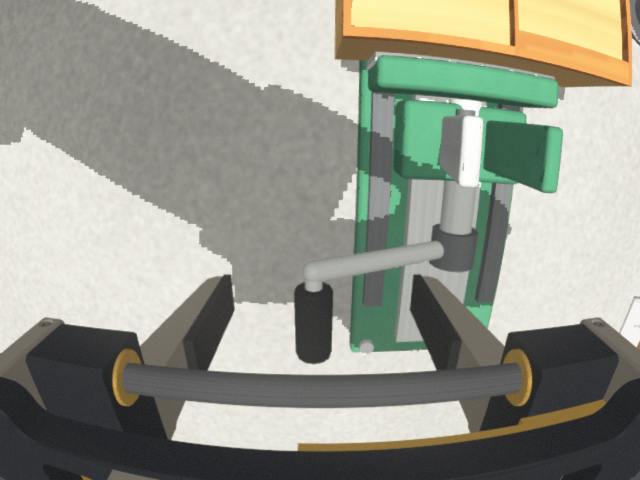

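View pics/s18c.png

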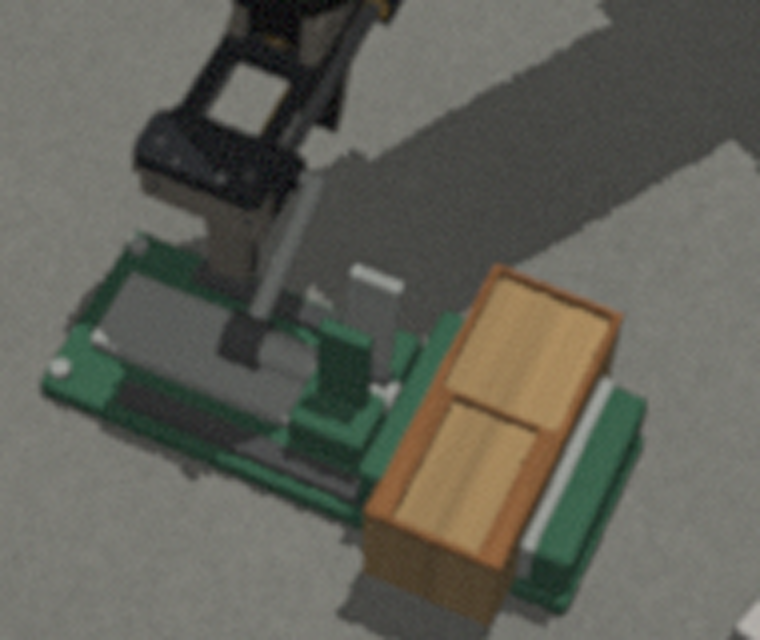

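```bash
python3 -m jog '{"grip":[1,1,1],"travel":[[0.0003,-0.006,0],[0,0,0],[0,0,0]],"turn":[0,0,0]}' 25
python3 - <<'E'
from h import *
pose()
E
python3 -m jog '{"grip":[0.5,0.3,0,0,0,0,0,0],"travel":[[-0.001,0,0],[0,0,0],[0,0,0],[0,0,0],[0,0,0],[0,0,0],[0,0,0],[0,0,0]],"turn":[0,0,0,0,0,0,0,0]}' 25
python3 - <<'E'
from h import *
pose(); snap('wrist','w19')
E
```

```text
clock: 18.35
eef_pos: [503.9, -77.5, 151.1]
eef_rot: [0.66, 0.751, -0.003, 0.021]
wrist_force: [-0.1, -0.2, -0.3]
gripper_width: 92.0
t18.35 tcp [503.9 -77.5 151.1] yaw 97.3 z [ 0.028 -0.032 -0.999] grasp [505.8 -79.7  81.8] vise -74.0 -77.1 F [-0.1 -0.2 -0.3] w 92.0
clock: 19.15
eef_pos: [502.9, -77.5, 151.4]
eef_rot: [0.66, 0.751, -0.003, 0.021]
wrist_force: [-0.2, -0.2, 1.2]
gripper_width: 30.5
t19.15 tcp [502.9 -77.5 151.4] yaw 97.3 z [ 0.028 -0.033 -0.999] grasp [504.9 -79.8  82.1] vise -75.0 -77.1 F [-0.2 -0.2  1.2] w 30.5
```

View pics/w19.png

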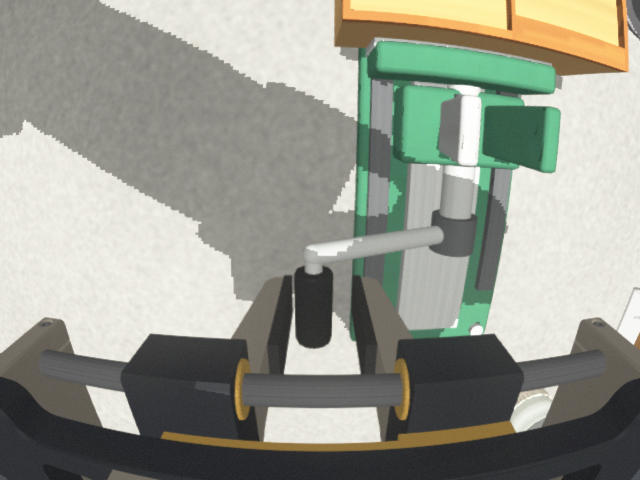

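```bash
python3 -m jog '{"grip":[0,0,0,0],"travel":[[-0.001,0,-0.002],[0,0,0],[0,0,0],[0,0,0]],"turn":[0,0,0,0]}' 25
python3 - <<'E'
from h import *
pose(); snap('wrist','w20')
E
```

```text
clock: 19.6
eef_pos: [499.7, -77.9, 148.2]
eef_rot: [0.66, 0.751, -0.005, 0.019]
wrist_force: [-1.8, -0.4, -0.4]
gripper_width: 17.2
t19.60 tcp [499.7 -77.9 148.2] yaw 97.3 z [ 0.022 -0.033 -0.999] grasp [501.3 -80.2  78.9] vise -78.6 -77.1 F [-1.8 -0.4 -0.4] w 17.2
```

View pics/w20.png

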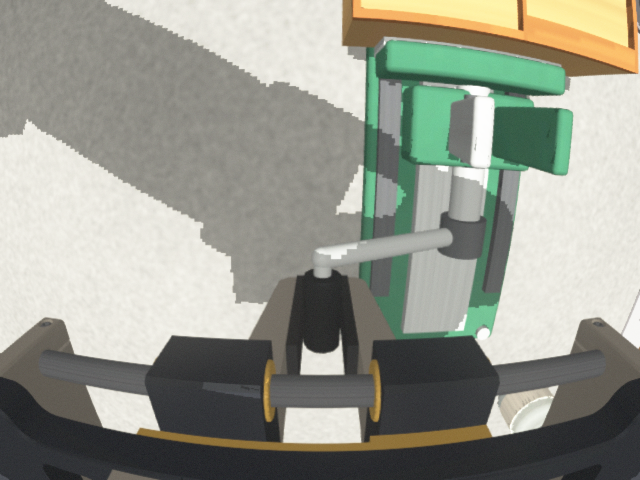

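```bash
python3 -m jog '{"grip":[0,0,0,0],"travel":[[0.006,0.0007,0.0118],[0.008,0.0009,0.0108],[0.0094,0.0011,0.0093],[0,0,0]],"turn":[0,0,0,0]}' 25
python3 - <<'E'
from h import *
pose()
E
```

```text
clock: 20.05
eef_pos: [526.1, -74.8, 182.2]
eef_rot: [0.66, 0.751, -0.004, 0.02]
wrist_force: [4.7, -0.3, -4.5]
gripper_width: 17.3
t20.05 tcp [526.1 -74.8 182.2] yaw 97.3 z [ 0.026 -0.033 -0.999] grasp [527.9 -77.  112.8] vise -51.8 -77.0 F [ 4.7 -0.3 -4.5] w 17.3
```

```bash
python3 -m jog '{"grip":[0,0,0,0,0],"travel":[[0.0102,0.0012,0.0082],[0.0114,0.0013,0.0065],[0.0122,0.0014,0.0048],[0.013,0.0015,0.0025],[0,0,0]],"turn":[0,0,0,0,0]}' 25
python3 - <<'E'
from h import *
pose()
E
```

```text
clock: 20.55
eef_pos: [572.1, -69.4, 199.0]
eef_rot: [0.66, 0.751, -0.008, 0.016]
wrist_force: [1.2, -0.9, -4.2]
gripper_width: 17.4
t20.55 tcp [572.1 -69.4 199. ] yaw 97.4 z [ 0.014 -0.034 -0.999] grasp [573.1 -71.7 129.6] vise -6.2 -76.9 F [ 1.2 -0.9 -4.2] w 17.4
```

```bash
python3 -m jog '{"grip":[0,0,0,0,0],"travel":[[0.0132,0.0015,0],[0.0131,0.0015,-0.002],[0.0125,0.0014,-0.0042],[0.0117,0.0014,-0.006],[0,0,0]],"turn":[0,0,0,0,0]}' 25
python3 - <<'E'
from h import *
pose()
E
```

```text
clock: 21.05
eef_pos: [620.3, -63.7, 188.0]
eef_rot: [0.66, 0.751, -0.012, 0.012]
wrist_force: [0.0, -2.1, -4.9]
gripper_width: 17.2
t21.05 tcp [620.3 -63.7 188. ] yaw 97.4 z [ 0.002 -0.035 -0.999] grasp [620.4 -66.1 118.7] vise 41.3 -76.8 F [ 0.  -2.1 -4.9] w 17.2
```

```bash
python3 -m jog '{"grip":[0,0,0,0],"travel":[[0.0098,0.0011,-0.0064],[0.0088,0.001,-0.0078],[0.0077,0.0009,-0.0089],[0,0,0]],"turn":[0,0,0,0]}' 25
python3 - <<'E'
from h import *
pose()
E
```

```text
clock: 21.45
eef_pos: [645.5, -60.9, 166.2]
eef_rot: [0.66, 0.751, -0.014, 0.011]
wrist_force: [-0.2, -1.2, -3.2]
gripper_width: 16.9
t21.45 tcp [645.5 -60.9 166.2] yaw 97.4 z [-0.002 -0.035 -0.999] grasp [645.3 -63.3  96.9] vise 66.4 -76.8 F [-0.2 -1.2 -3.2] w 16.9
```

```bash
python3 -m jog '{"grip":[0,0,0,0],"travel":[[0.007,0.0008,-0.0095],[0.005,0.0006,-0.0095],[0.001,0,-0.003],[0,0,0]],"turn":[0,0,0,0]}' 25
python3 - <<'E'
from h import *
pose(); snap('scene','s21'); crop('s21',230,150,420,310,4,'s21c')
E
```

```text
clock: 21.85
eef_pos: [657.8, -59.5, 144.7]
eef_rot: [0.66, 0.751, -0.015, 0.01]
wrist_force: [-3.3, -1.4, 0.7]
gripper_width: 17.3
t21.85 tcp [657.8 -59.5 144.7] yaw 97.5 z [-0.005 -0.035 -0.999] grasp [657.5 -62.   75.4] vise 78.6 -76.9 F [-3.3 -1.4  0.7] w 17.3
```

View pics/s21c.png

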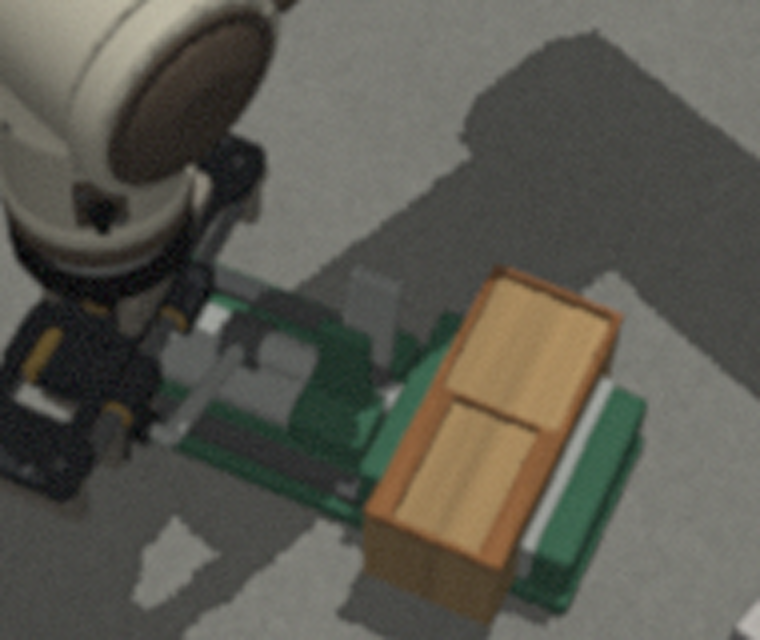

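```bash
python3 -m jog '{"grip":[0.4,0.5,0.6,0.8,0.8,0.8,0.8,0.8,0.8,0.8,0.8,0.8,0.8,0.8,0.8,0.8,0.8,0.8],"travel":[[0,0,0],[0,0,0],[0,0,0],[0,0,0.01],[0,0,0.03],[0,0,0.03],[0,0,0.03],[-0.02,0.02,0],[-0.03,0.03,0],[-0.03,0.03,0],[-0.03,0.03,0],[-0.03,0.03,0],[-0.03,0.03,0],[-0.02,0.03,0],[0,0.03,0],[0,0.03,0],[0,0.02,0],[0,0,0]],"turn":[0,0,0,0,0,0,0,0,0,0,0,0,3,3,3,3,3,0]}' 25
python3 - <<'E'
from h import *
pose(); snap('wrist','w22'); snap('scene','s22'); crop('s22',230,150,420,310,4,'s22c'); snap('top','t22')
E
```

```text
clock: 23.7
eef_pos: [464.0, 231.2, 267.0]
eef_rot: [0.552, 0.833, 0.001, 0.022]
wrist_force: [-0.2, -0.5, -1.0]
gripper_width: 73.6
t23.70 tcp [464.  231.2 267. ] yaw 112.9 z [ 0.038 -0.023 -0.999] grasp [466.7 229.6 197.6] vise -77.4 234.6 F [-0.2 -0.5 -1. ] w 73.6
```

View pics/w22.png

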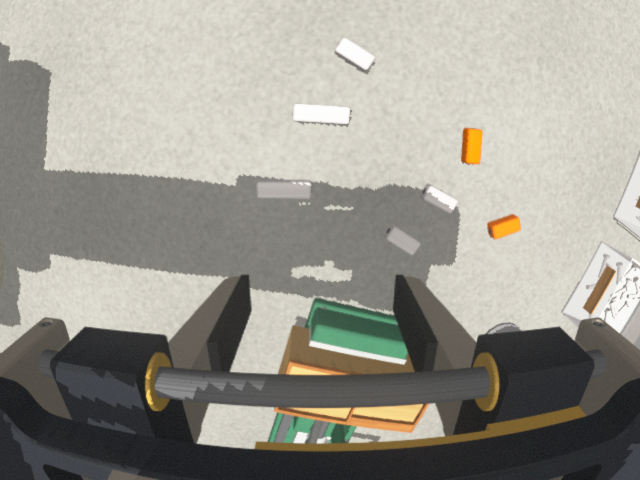

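View pics/s22.png

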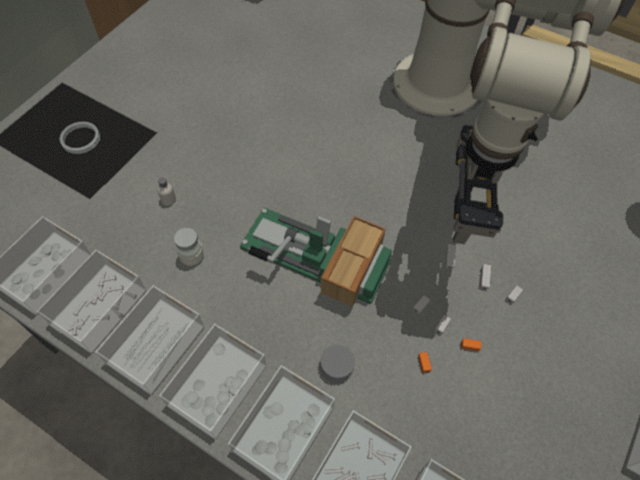

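View pics/t22.png

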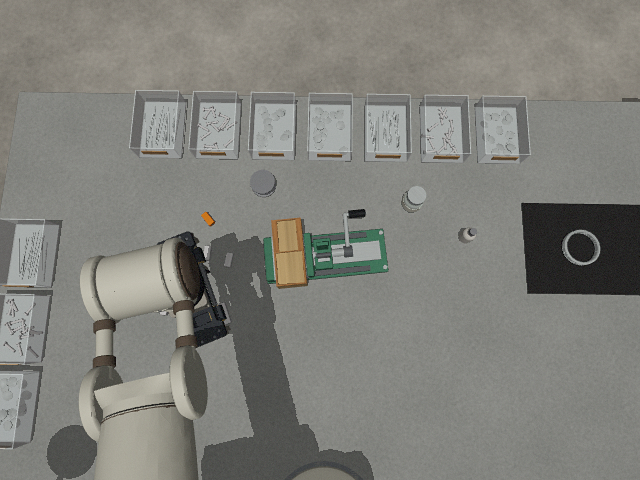

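```bash
cat >> h.py <<'E'
def bars(n,fish=True,zmin=10,zmax=23):
    W=cloud(n,fish); Z=W[...,2]; p=load(n)['p'].astype(int)
    m=(Z>zmin)&(Z<zmax)&(W[...,1]>195)&(W[...,1]<480)&(W[...,0]>300)&(W[...,0]<700)
    k,l,st,ce=cv2.connectedComponentsWithStats(m.astype(np.uint8))
    for i in range(1,k):
        if st[i,4]>60:
            q=W[l==i]; (cc,s,aa)=cv2.minAreaRect(q[:,:2].astype(np.float32)); 
            if s[0]<s[1]: s=s[::-1]; aa-=90
            col=p[l==i].mean(0)
            if s[0]<70: print('px',ce[i].round(),'c',np.round(cc,1),'size',np.round(s,1),'longaxis',round(aa,1),'z %.1f'%np.median(q[:,2]),'ORANGE' if col[0]>col[2]+50 else '')
E
python3 - <<'E'
from h import *
bars('w22')
E
```

```text
px [354.  54.] c [442.6 373.4] size [34.1 16.4] longaxis -9.9 z 15.2 
px [321. 114.] c [436.9 311.5] size [49.8 16.3] longaxis 18.9 z 15.3 
px [473. 146.] c [579.2 344.8] size [34.5 16.9] longaxis -67.5 z 15.2 ORANGE
px [283. 190.] c [431.9 234.7] size [48.8 15.9] longaxis 21.2 z 15.3 
px [440. 199.] c [571.9 284.4] size [34.2 16.4] longaxis -3.0 z 15.2 
px [505. 227.] c [653.9 288.2] size [33.5 16.8] longaxis 42.0 z 15.2 ORANGE
px [402. 240.] c [555.9 232.5] size [35.  16.5] longaxis -9.8 z 15.2
```

```bash
python3 -m jog '{"grip":[0.8,0.8,0.8,0.8,0.8,0.8,0.8,0.8],"travel":[[-0.017,0.003,-0.01],[-0.016,0.002,-0.03],[0,0,-0.04],[0,0,-0.035],[0,0,-0.02],[0,0,-0.005],[0,0,0],[0,0,0]],"turn":[-1.7,0,0,0,0,0,0,0]}' 20
python3 - <<'E'
from h import *
pose(); snap('wrist','w23')
E
```

```text
clock: 24.65
eef_pos: [433.8, 225.8, 126.3]
eef_rot: [0.574, 0.818, 0.002, 0.026]
wrist_force: [0.4, 0.1, 1.0]
gripper_width: 73.7
t24.65 tcp [433.8 225.8 126.3] yaw 109.9 z [ 0.044 -0.026 -0.999] grasp [436.9 224.   57. ] vise -107.6 232.5 F [0.4 0.1 1. ] w 73.7
```

View pics/w23.png

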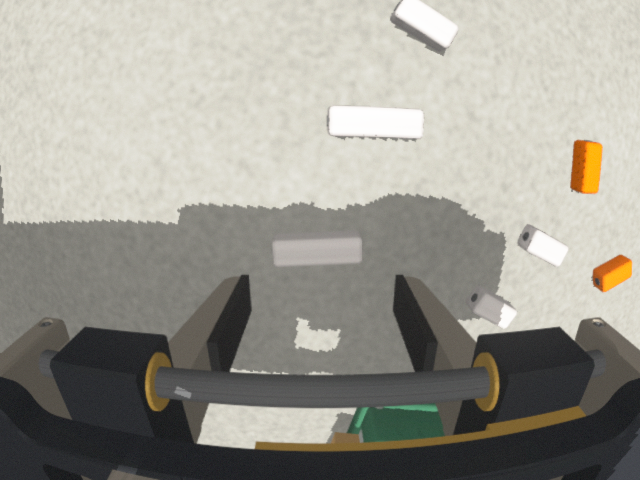

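```bash
python3 -m jog '{"grip":[0.8,0.8,0.8,0.8,0.8],"travel":[[-0.003,0.006,-0.01],[-0.002,0.004,-0.008],[0,0,-0.006],[0,0,0],[0,0,0]],"turn":[1.2,0,0,0,0]}' 20
python3 - <<'E'
from h import *
pose(); snap('wrist','w24'); bars('w24')
E
```

```text
clock: 25.2
eef_pos: [430.5, 237.6, 103.4]
eef_rot: [0.565, 0.825, 0.005, 0.028]
wrist_force: [0.1, -0.5, 1.3]
gripper_width: 73.6
t25.20 tcp [430.5 237.6 103.4] yaw 111.2 z [ 0.051 -0.023 -0.998] grasp [434.  236.   34.1] vise -109.1 244.8 F [ 0.1 -0.5  1.3] w 73.6
px [442.  38.] c [442.  373.8] size [34.4 16.8] longaxis -9.2 z 15.3 
px [383. 150.] c [436.2 312.4] size [49.9 16.5] longaxis 19.4 z 15.3 
px [608. 200.] c [578.5 345.9] size [34.5 17.6] longaxis -67.7 z 15.0 ORANGE
px [557. 283.] c [570.7 285.4] size [34.3 16.1] longaxis -2.8 z 15.1 
px [315. 289.] c [431.5 235.9] size [50.2 16.9] longaxis 21.2 z 15.2 
px [241. 288.] c [398.1 224.6] size [23.4 11.3] longaxis -35.6 z 18.4 
px [401. 286.] c [469.5 252. ] size [22.7 11.2] longaxis 79.3 z 19.9 
px [624. 309.] c [652.8 288.8] size [33.6 17.4] longaxis 41.4 z 14.9 ORANGE
```

View pics/w24.png

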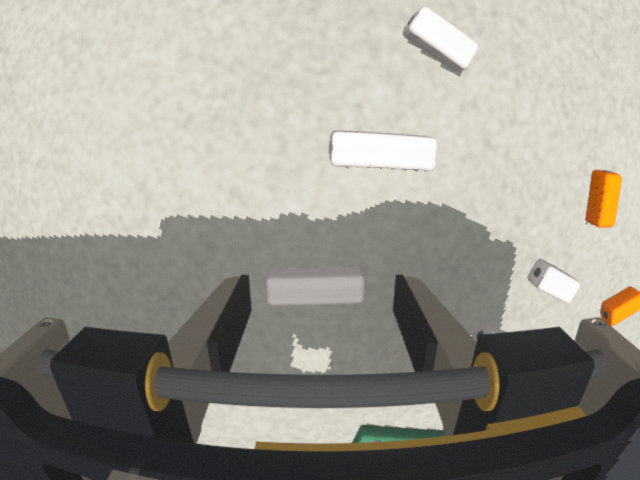

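```bash
python3 -m jog '{"grip":[0.8,0.8,0.8],"travel":[[-0.003,0,-0.007],[0,0,0],[0,0,0]],"turn":[0,0,0]}' 20
python3 - <<'E'
from h import *
pose()
E
python3 -m jog '{"grip":[0.4,0.4,0.4,0.4],"travel":[[0,0,0],[0,0,0],[0,0,0],[0,0,0]],"turn":[0,0,0,0]}' 20
python3 - <<'E'
from h import *
pose()
E
```

```text
clock: 25.55
eef_pos: [427.4, 237.6, 96.2]
eef_rot: [0.565, 0.825, 0.005, 0.028]
wrist_force: [-0.3, -0.2, -0.1]
gripper_width: 73.4
t25.55 tcp [427.4 237.6  96.2] yaw 111.2 z [ 0.052 -0.023 -0.998] grasp [431.  236.   26.9] vise -112.1 245.1 F [-0.3 -0.2 -0.1] w 73.4
clock: 25.95
eef_pos: [427.6, 237.5, 96.4]
eef_rot: [0.565, 0.825, 0.005, 0.028]
wrist_force: [0.1, 0.5, -0.6]
gripper_width: 49.5
t25.95 tcp [427.6 237.5  96.4] yaw 111.2 z [ 0.052 -0.023 -0.998] grasp [431.2 235.9  27.1] vise -111.9 245.0 F [ 0.1  0.5 -0.6] w 49.5
```

```bash
python3 -m jog '{"grip":[0.4,0.4,0.4,0.4,0.4,0.4,0.4,0.4,0.4,0.4,0.4,0.4,0.4,0.4,0.4,0.4],"travel":[[0,0,0],[0,0,0.02],[0,0,0.04],[0,0,0.04],[0.009,-0.016,0.01],[0.009,-0.016,0],[0.009,-0.016,0],[0.009,-0.016,0],[0.009,-0.016,0],[0.009,-0.016,0],[0.009,-0.016,0],[0.008,-0.016,0],[0.005,-0.007,0],[0,0,0],[0,0,0],[0,0,0]],"turn":[0,0,0,0,8.3,8.3,8.3,8.3,8.3,8.3,8.3,8.3,8.3,0,0,0]}' 20
python3 - <<'E'
from h import *
pose(); snap('wrist','w26')
E
```

```text
clock: 27.55
eef_pos: [502.9, 96.9, 209.7]
eef_rot: [-0.071, 0.997, 0.02, 0.02]
wrist_force: [-0.7, -0.1, -0.7]
gripper_width: 49.6
t27.55 tcp [502.9  96.9 209.7] yaw -172.0 z [ 0.037  0.043 -0.998] grasp [505.5  99.9 140.4] vise -53.7 101.4 F [-0.7 -0.1 -0.7] w 49.6
```

View pics/w26.png

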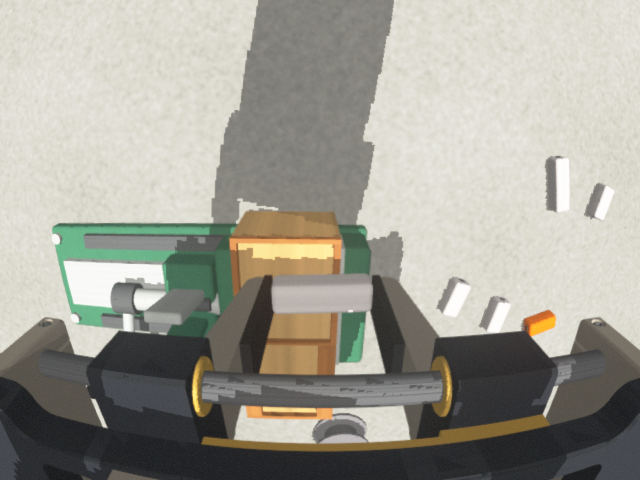

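Run:
```python
from h import *
W=cloud('w26',True); xv,yv=V(W); Z=W[...,2]; v,u=np.mgrid[0:480,0:640]
m=(u>225)&(u<350)&(v>230)&(v<280)&(Z>76)&(Z<95); print('jig',np.percentile(xv[m],[1,50,99]).round(1),np.percentile(yv[m],[1,99]).round(1),np.percentile(Z[m],[2,50,98]).round(1))
m=(u>240)&(u<342)&(v>236)&(v<265)&(Z>81.5)&(Z<95); print('rim',np.percentile(xv[m],[0.5,50,99]).round(1),np.percentile(yv[m],[.5,1,99,99.5]).round(1),m.sum())
m=(u>274)&(u<371)&(v>278)&(v<310)&(Z>105);q=W[m]; print('bar',np.percentile(xv[m],[2,98]).round(1),np.percentile(yv[m],[2,98]).round(1),np.percentile(Z[m],[2,50,98]).round(1))
m=(Z>45)&(Z<60)&(u>335)&(u<380)&(v>220)&(v<300); print('fixed',np.percentile(yv[m],[1,3,50,97]).round(1))
crop('w26',220,200,400,330,4.4,'w26c')
```

```text
jig [-68.8 -56.7 -41.7] [ 49.4 114. ] [77.1 78.8 84.3]
rim [-69.  -66.9 -53.1] [ 56.2  56.6 114.5 114.6] 736
bar [-61.5 -48.2] [ 80. 125.] [121.1 128.6 129.9]
fixed [114.5 118.4 128.2 138.7]
```

View pics/w26c.png

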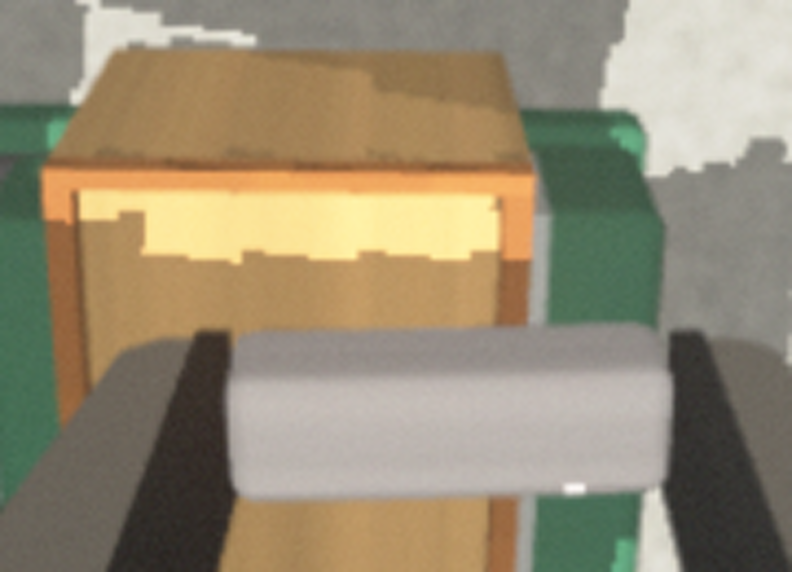

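```bash
python3 -m jog '{"grip":[0.4,0.4,0.4,0.4,0.4,0.4],"travel":[[0.005,-0.009,0],[0.004,-0.007,0],[0,0,-0.006],[0,0,-0.006],[0,0,0],[0,0,0]],"turn":[-1.4,0,0,0,0,0]}' 20
cat >> h.py <<'E'
def placed(n,fish=True):
    W=cloud(n,fish); xv,yv=V(W); Z=W[...,2]
    return W,xv,yv,Z
E
python3 - <<'E'
from h import *
pose(); snap('wrist','w27')
W,xv,yv,Z=placed('w27'); v,u=np.mgrid[0:480,0:640]
m=(u>274)&(u<371)&(v>278)&(v<310)&(Z>98); print('bar',np.percentile(xv[m],[2,98]).round(1),np.percentile(yv[m],[2,98]).round(1),np.percentile(Z[m],[2,50,98]).round(1))
m=(Z>81.5)&(Z<92)&(xv<-45)&(xv>-80); print('rim',np.percentile(xv[m],[0.5,50,99]).round(1),np.percentile(yv[m],[.5,1,99,99.5]).round(1),m.sum())
crop('w27',200,180,420,340,3.6,'w27c')
E
```

```text
clock: 28.2
eef_pos: [511.8, 80.6, 196.1]
eef_rot: [-0.057, 0.998, 0.02, 0.02]
wrist_force: [0.5, -0.5, 0.7]
gripper_width: 49.9
t28.20 tcp [511.8  80.6 196.1] yaw -173.5 z [ 0.037  0.042 -0.998] grasp [514.4  83.5 126.8] vise -46.7 84.1 F [ 0.5 -0.5  0.7] w 49.9
bar [-54.3 -41.1] [ 62.7 107.8] [107.5 114.9 116.3]
rim [-69.2 -66.2 -45.7] [ 48.7  48.8 114.4 114.5] 1242
```

View pics/w27c.png

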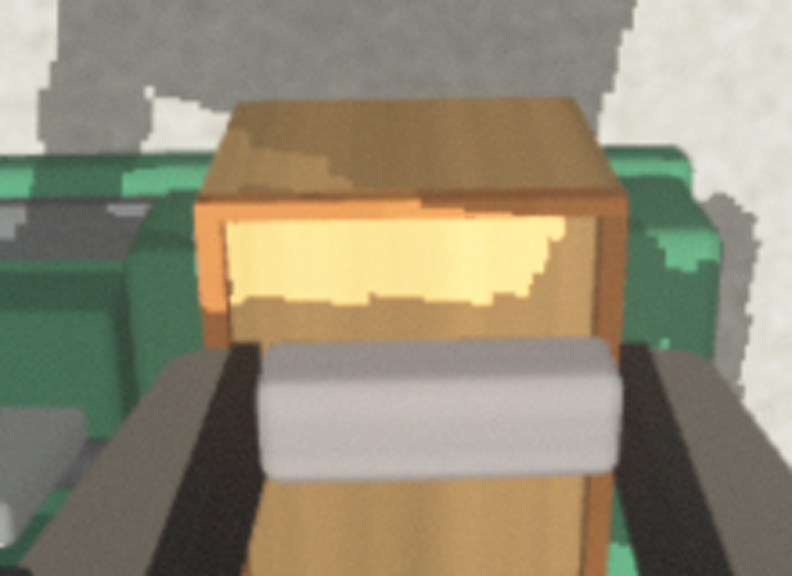

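```bash
python3 -m jog '{"grip":[0.4,0.4,0.4,0.4,0.4],"travel":[[0.0005,-0.0035,0],[0,0,-0.004],[0,0,-0.004],[0,0,0],[0,0,0]],"turn":[0,0,0,0,0]}' 20
python3 - <<'E'
from h import *
pose(); snap('wrist','w28')
W,xv,yv,Z=placed('w28'); v,u=np.mgrid[0:480,0:640]
m=(u>274)&(u<371)&(v>278)&(v<310)&(Z>88); print('bar',np.percentile(xv[m],[2,98]).round(1),np.percentile(yv[m],[2,98]).round(1),np.percentile(Z[m],[2,50,98]).round(1))
m=(Z>81.5)&(Z<87)&(xv<-45)&(xv>-80); print('rim',np.percentile(xv[m],[0.5,50,99]).round(1),np.percentile(yv[m],[.5,1,99,99.5]).round(1),m.sum())
crop('w28',200,180,420,340,3.6,'w28c')
E
```

```text
clock: 28.75
eef_pos: [512.3, 77.1, 187.6]
eef_rot: [-0.057, 0.998, 0.02, 0.02]
wrist_force: [-0.6, -0.5, -0.4]
gripper_width: 50.1
t28.75 tcp [512.3  77.1 187.6] yaw -173.5 z [ 0.037  0.042 -0.998] grasp [514.9  80.  118.3] vise -46.7 80.5 F [-0.6 -0.5 -0.4] w 50.1
bar [-54.2 -41. ] [ 59.1 104.2] [ 98.9 106.4 107.8]
rim [-69.1 -66.4 -49.1] [ 48.6  48.8 114.6 114.7] 1324
```

View pics/w28c.png

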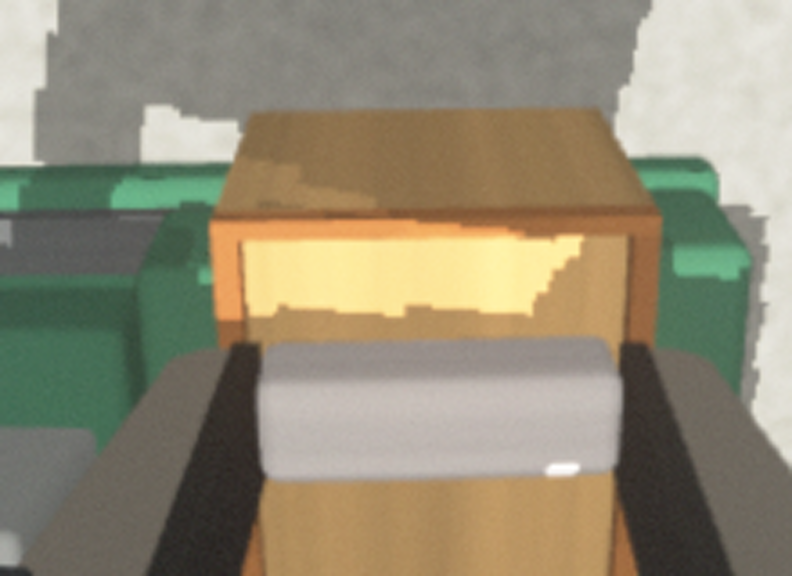

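```bash
python3 -m jog '{"grip":[0.4,0.4,0.4,0.4,0.4],"travel":[[0,0,-0.004],[0,0,-0.004],[0,0,-0.003],[0,0,0],[0,0,0]],"turn":[0,0,0,0,0]}' 20
python3 - <<'E'
from h import *
pose()
E
```

```text
clock: 29.3
eef_pos: [512.2, 77.2, 175.5]
eef_rot: [-0.057, 0.998, 0.02, 0.02]
wrist_force: [-0.6, 0.2, -0.3]
gripper_width: 49.6
t29.30 tcp [512.2  77.2 175.5] yaw -173.5 z [ 0.037  0.042 -0.998] grasp [514.8  80.1 106.2] vise -46.8 80.6 F [-0.6  0.2 -0.3] w 49.6
```

```bash
python3 -m jog '{"grip":[0.6,0.65,0.7,0.7,0.7,0.7,0.7,0.7,0.7],"travel":[[0,0,0],[0,0,0],[0,0,0],[0,0,0.01],[0,0,0.02],[0,0,0.02],[0,0,0.01],[0,0,0],[0,0,0]],"turn":[0,0,0,0,0,0,0,0,0]}' 20
python3 - <<'E'
from h import *
pose(); snap('wrist','w29')
W,xv,yv,Z=placed('w29'); v,u=np.mgrid[0:480,0:640]
m=(xv>-65)&(xv<3)&(yv>51)&(yv<113)&(Z>89)&(Z<100);show('bar',rect(W[m])[0]); print('bar',np.percentile(xv[m],[2,98]).round(1),np.percentile(yv[m],[2,98]).round(1),np.percentile(Z[m],[2,50,98]).round(1))
E
```

```text
clock: 30.2
eef_pos: [512.8, 77.1, 240.9]
eef_rot: [-0.057, 0.998, 0.02, 0.022]
wrist_force: [-0.2, -0.3, -0.5]
gripper_width: 64.4
t30.20 tcp [512.8  77.1 240.9] yaw -173.5 z [ 0.041  0.042 -0.998] grasp [515.6  80.  171.7] vise -45.9 80.5 F [-0.2 -0.3 -0.5] w 64.4
bar c [515.2  80.7] size [16.  50.1] ang 7.0
bar [-54.  -39.2] [ 57.6 105.1] [90.1 94.2 95.6]
```

View pics/w29.png

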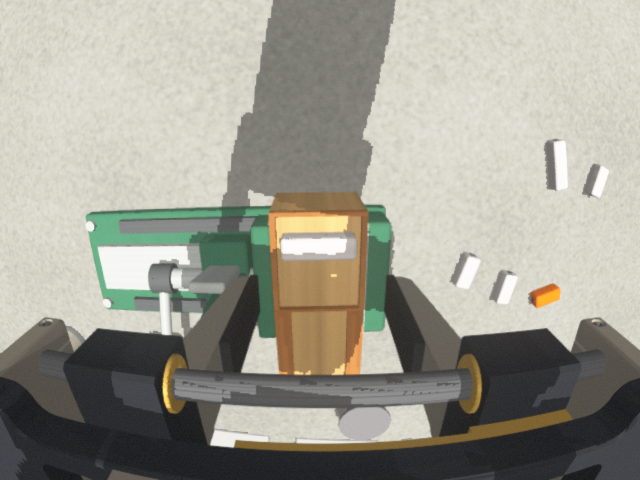

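```bash
python3 -m jog '{"grip":[0.8,0.8,0.8,0.8,0.8,0.8,0.8,0.8,0.8,0.8,0.8,0.8,0.8,0.8,0.8],"travel":[[-0.008,0.022,0],[-0.008,0.022,0],[-0.008,0.022,0],[-0.008,0.022,0],[-0.008,0.022,0],[-0.008,0.022,0],[-0.008,0.022,0],[-0.008,0.022,0],[-0.007,0.022,0],[0,0.01,-0.02],[0,0,-0.03],[0,0,-0.03],[0,0,-0.015],[0,0,0],[0,0,0]],"turn":[-7.7,-7.7,-7.7,-7.7,-7.7,-7.7,-7.7,-7.7,-7.7,-8,0,0,0,0,0]}' 20
python3 - <<'E'
from h import *
pose(); snap('wrist','w30');bars('w30')
E
```

```text
clock: 31.75
eef_pos: [430.4, 291.3, 128.3]
eef_rot: [0.602, 0.798, -0.003, 0.02]
wrist_force: [0.1, 0.5, 0.9]
gripper_width: 73.5
t31.75 tcp [430.4 291.3 128.3] yaw 105.9 z [ 0.028 -0.029 -0.999] grasp [432.4 289.3  58.9] vise -104.6 297.9 F [0.1 0.5 0.9] w 73.5
px [382. 130.] c [442.2 374.6] size [34.7 16.5] longaxis -10.1 z 15.4 
px [338. 235.] c [436.2 312.9] size [50.1 16.5] longaxis 18.8 z 15.4 
px [558. 243.] c [578.8 346.3] size [34.3 17.1] longaxis -67.0 z 15.3 ORANGE
px [512. 320.] c [570.8 285.6] size [35.5 16.5] longaxis -2.8 z 15.3
```

View pics/w30.png

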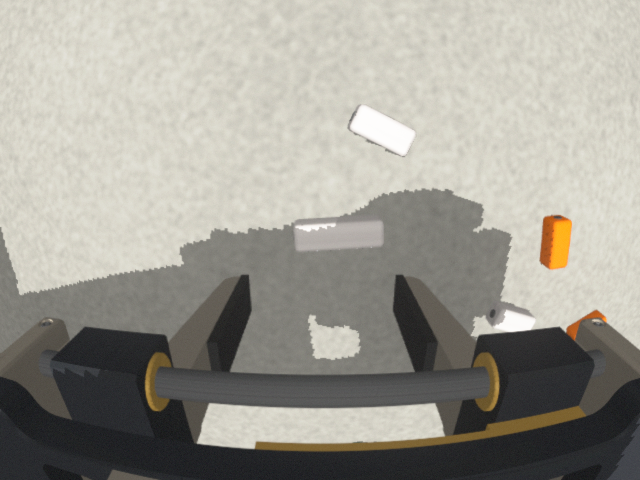

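```bash
python3 -m jog '{"grip":[0.8,0.8,0.8,0.8,0.8,0.8,0.8],"travel":[[0.002,0.008,0],[0.002,0.008,-0.004],[0,0.004,-0.008],[0,0,-0.006],[0,0,-0.004],[0,0,0],[0,0,0]],"turn":[2.9,0,0,0,0,0,0]}' 20
python3 - <<'E'
from h import *
pose(); snap('wrist','w31');bars('w31')
E
```

```text
clock: 32.5
eef_pos: [436.4, 312.6, 107.8]
eef_rot: [0.583, 0.812, -0.0, 0.022]
wrist_force: [0.4, -0.6, -0.1]
gripper_width: 73.4
t32.50 tcp [436.4 312.6 107.8] yaw 108.6 z [ 0.035 -0.026 -0.999] grasp [438.8 310.8  38.5] vise -95.7 318.5 F [ 0.4 -0.6 -0.1] w 73.4
px [369. 173.] c [442.3 374.3] size [34.7 16.5] longaxis -9.4 z 15.3 
px [317. 282.] c [436.2 312.8] size [50.2 16.3] longaxis 19.4 z 15.2 
px [552. 293.] c [578.3 346.1] size [34.5 17.2] longaxis -68.9 z 15.0 ORANGE
px [243. 285.] c [399.6 297.5] size [20.5 11.1] longaxis -70.9 z 20.5 
px [399. 285.] c [474.2 324.3] size [20.5  9. ] longaxis 83.5 z 21.5 
px [432. 420.] c [549.6 234.7] size [22.9 16. ] longaxis -12.4 z 15.0
```

```bash
python3 -m jog '{"grip":[0.8,0.8,0.8,0.8],"travel":[[-0.0025,0.002,-0.005],[0,0,-0.005],[0,0,0],[0,0,0]],"turn":[0.6,0,0,0]}' 20
python3 - <<'E'
from h import *
pose()
E
python3 -m jog '{"grip":[0.4,0.4,0.4,0.4],"travel":[[0,0,0],[0,0,0],[0,0,0],[0,0,0]],"turn":[0,0,0,0]}' 20
python3 - <<'E'
from h import *
pose()
E
```

```text
clock: 32.95
eef_pos: [433.7, 314.6, 97.2]
eef_rot: [0.578, 0.815, -0.0, 0.022]
wrist_force: [0.2, -0.3, 0.1]
gripper_width: 74.0
t32.95 tcp [433.7 314.6  97.2] yaw 109.3 z [ 0.035 -0.025 -0.999] grasp [436.1 312.8  27.8] vise -98.2 320.8 F [ 0.2 -0.3  0.1] w 74.0
clock: 33.35
eef_pos: [433.8, 314.6, 97.4]
eef_rot: [0.578, 0.815, -0.0, 0.022]
wrist_force: [0.5, 0.0, -1.1]
gripper_width: 49.6
t33.35 tcp [433.8 314.6  97.4] yaw 109.3 z [ 0.035 -0.025 -0.999] grasp [436.3 312.8  28. ] vise -98.0 320.8 F [ 0.5  0.  -1.1] w 49.6
```

```bash
python3 -m jog '{"grip":[0.4,0.4,0.4,0.4,0.4,0.4,0.4,0.4,0.4,0.4,0.4,0.4,0.4,0.4,0.4,0.4,0.4],"travel":[[0,0,0],[0,0,0.02],[0,0,0.04],[0,0,0.04],[0.01,-0.021,0.01],[0.011,-0.022,0],[0.011,-0.022,0],[0.011,-0.022,0],[0.011,-0.022,0],[0.011,-0.022,0],[0.011,-0.022,0],[0.01,-0.022,0],[0.01,-0.022,0],[0.008,-0.011,0],[0,0,0],[0,0,0],[0,0,0]],"turn":[0,0,0,0,7.7,7.7,7.7,7.7,7.7,7.7,7.7,7.7,7.7,6,0,0,0]}' 20
python3 - <<'E'
from h import *
pose(); snap('wrist','w32')
W,xv,yv,Z=placed('w32'); v,u=np.mgrid[0:480,0:640]
m=(u>274)&(u<371)&(v>278)&(v<310)&(Z>105); print('bar',np.percentile(xv[m],[2,98]).round(1),np.percentile(yv[m],[2,98]).round(1),np.percentile(Z[m],[2,50,98]).round(1))
m=(Z>81.5)&(Z<87)&(xv<-45)&(xv>-80); print('rim',np.percentile(xv[m],[0.5,50,99]).round(1),np.percentile(yv[m],[.5,1,99,99.5]).round(1),m.sum())
E
```

```text
clock: 35.05
eef_pos: [537.7, 98.0, 210.8]
eef_rot: [-0.066, 0.998, 0.013, 0.018]
wrist_force: [1.2, 0.1, -0.6]
gripper_width: 49.4
t35.05 tcp [537.7  98.  210.8] yaw -172.5 z [ 0.035  0.028 -0.999] grasp [540.1 100.  141.5] vise -19.3 97.5 F [ 1.2  0.1 -0.6] w 49.4
bar [-27.1 -13.1] [ 76.  121.2] [122.6 128.7 130.1]
rim [-68.8 -64.2 -45.5] [ 48.8  49.  114.5 114.7] 1363
```

View pics/w32.png

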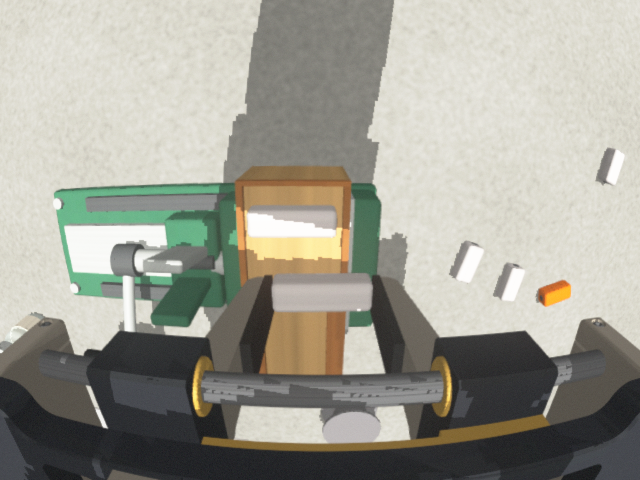

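```bash
python3 -m jog '{"grip":[0.4,0.4,0.4,0.4,0.4,0.4,0.4],"travel":[[0.004,-0.008,0],[0.003,-0.007,0],[0,0,-0.006],[0,0,-0.006],[0,0,-0.004],[0,0,0],[0,0,0]],"turn":[-0.9,0,0,0,0,0,0]}' 20
python3 - <<'E'
from h import *
pose(); snap('wrist','w33')
W,xv,yv,Z=placed('w33'); v,u=np.mgrid[0:480,0:640]
m=(u>274)&(u<371)&(v>278)&(v<310)&(Z>96); print('bar',np.percentile(xv[m],[2,98]).round(1),np.percentile(yv[m],[2,98]).round(1),np.percentile(Z[m],[2,50,98]).round(1))
m=(Z>81.5)&(Z<87)&(xv<-45)&(xv>-80); print('rim',np.percentile(xv[m],[0.5,50,99]).round(1),np.percentile(yv[m],[.5,1,99,99.5]).round(1),m.sum())
E
```

```text
clock: 35.8
eef_pos: [543.9, 83.7, 192.5]
eef_rot: [-0.058, 0.998, 0.013, 0.018]
wrist_force: [-0.9, 0.6, -1.3]
gripper_width: 49.5
t35.80 tcp [543.9  83.7 192.5] yaw -173.4 z [ 0.034  0.028 -0.999] grasp [546.3  85.6 123.2] vise -14.9 82.5 F [-0.9  0.6 -1.3] w 49.5
bar [-22.5  -8.7] [ 60.9 106. ] [104.3 110.5 111.8]
rim [-69.  -65.2 -45.6] [ 48.6  48.7 114.6 114.8] 1664
```

```bash
python3 -m jog '{"grip":[0.4,0.4,0.4,0.4,0.4,0.4],"travel":[[0.001,-0.0018,-0.003],[0,0,-0.004],[0,0,-0.004],[0,0,-0.003],[0,0,0],[0,0,0]],"turn":[0,0,0,0,0,0]}' 20
python3 - <<'E'
from h import *
pose(); snap('wrist','w34')
W,xv,yv,Z=placed('w34'); v,u=np.mgrid[0:480,0:640]
m=(u>274)&(u<371)&(v>278)&(v<310)&(Z>90); print('bar',np.percentile(xv[m],[2,98]).round(1),np.percentile(yv[m],[2,98]).round(1),np.percentile(Z[m],[2,50,98]).round(1))
E
```

```text
clock: 36.45
eef_pos: [545.1, 81.9, 177.5]
eef_rot: [-0.058, 0.998, 0.013, 0.018]
wrist_force: [0.4, -0.0, -0.2]
gripper_width: 49.4
t36.45 tcp [545.1  81.9 177.5] yaw -173.4 z [ 0.034  0.028 -0.999] grasp [547.4  83.8 108.2] vise -13.9 80.6 F [ 0.4 -0.  -0.2] w 49.4
bar [-21.5  -7.7] [ 59.  104.1] [90.7 95.5 96.8]
```

```bash
python3 -m jog '{"grip":[0.6,0.65,0.7,0.7,0.7,0.7,0.7,0.7,0.7],"travel":[[0,0,-0.0005],[0,0,0],[0,0,0],[0,0,0.01],[0,0,0.02],[0,0,0.02],[0,0,0.01],[0,0,0],[0,0,0]],"turn":[0,0,0,0,0,0,0,0,0]}' 20
python3 - <<'E'
from h import *
pose(); snap('wrist','w35')
W,xv,yv,Z=placed('w35'); v,u=np.mgrid[0:480,0:640]
for a0,b0 in((-65,-34),(-30,3)):
    m=(xv>a0)&(xv<b0)&(yv>51)&(yv<113)&(Z>89)&(Z<100);show('bar',rect(W[m])[0]); print('bar',np.percentile(xv[m],[2,98]).round(1),np.percentile(yv[m],[2,98]).round(1),np.percentile(Z[m],[2,50,98]).round(1))
bars('w35')
E
```

```text
clock: 37.4
eef_pos: [545.7, 81.9, 242.6]
eef_rot: [-0.058, 0.998, 0.013, 0.02]
wrist_force: [-0.7, -0.1, -0.2]
gripper_width: 64.5
t37.40 tcp [545.7  81.9 242.6] yaw -173.4 z [ 0.038  0.028 -0.999] grasp [548.3  83.8 173.2] vise -13.1 80.5 F [-0.7 -0.1 -0.2] w 64.5
bar c [515.4  80.6] size [16.5 50.3] ang 7.0
bar [-54.  -38.9] [ 57.6 105.2] [91.1 94.2 95.6]
bar c [547.8  84. ] size [16.  50.4] ang 6.6
bar [-21.2  -6.2] [ 57.3 104.8] [90.3 94.2 95.6]
px [605. 152.] c [442.7 374. ] size [34.  18.4] longaxis -10.1 z 15.1 
px [474. 241.] c [555.9 233.3] size [34.5 17. ] longaxis -6.5 z 15.2 
px [514. 261.] c [571.4 284.6] size [33.4 17.1] longaxis -3.4 z 15.2 
px [556. 272.] c [579.4 345.1] size [34.1 16.3] longaxis -66.8 z 15.1 ORANGE
px [492. 326.] c [650.2 285.7] size [25.4 16.6] longaxis 42.1 z 15.1 ORANGE
```

View pics/w35.png

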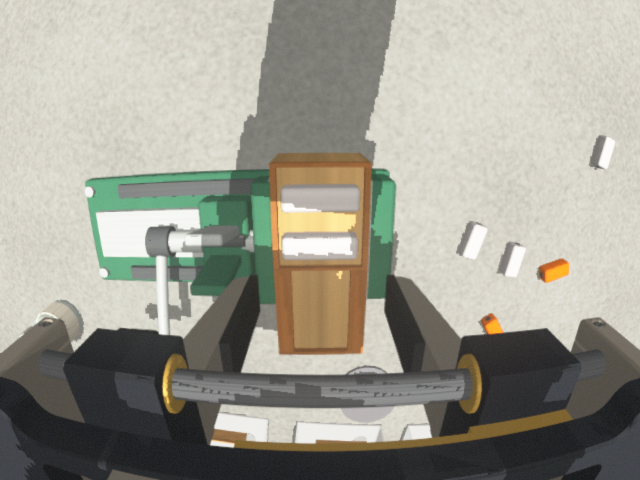

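```bash
python3 -m jog '{"grip":[0.7,0.7,0.7,0.7,0.7,0.7,0.7,0.7,0.7,0.7,0.7,0.7,0.7,0.7,0.7,0.7,0.7,0.7],"travel":[[0.001,0.011,0],[0.001,0.011,0],[0.001,0.011,0],[0.001,0.011,0],[0.001,0.011,0],[0,0.011,0],[0,0.011,0],[0,0.011,0],[0,0.011,0],[0,0.011,0],[0,0.011,0],[0,0.011,0],[0,0.01,0],[0,0,-0.03],[0,0,-0.03],[0,0,-0.02],[0,0,0],[0,0,0]],"turn":[-8.1,-8.1,-8.1,-8.1,-8.1,-8.1,-8.1,-8.1,-8.1,-8.1,-8.1,-8.1,-8.1,0,0,0,0,0]}' 20
python3 - <<'E'
from h import *
pose(); snap('wrist','w36');bars('w36')
E
```

```text
clock: 39.25
eef_pos: [541.3, 228.6, 139.7]
eef_rot: [0.784, 0.621, -0.013, 0.009]
wrist_force: [-0.3, 0.1, 0.9]
gripper_width: 64.0
t39.25 tcp [541.3 228.6 139.7] yaw 76.8 z [-0.009 -0.031 -0.999] grasp [540.7 226.5  70.3] vise -4.2 223.1 F [-0.3  0.1  0.9] w 64.0
px [341.  47.] c [579.3 346. ] size [34.5 16.7] longaxis -68.1 z 15.3 ORANGE
px [110.  73.] c [442.6 374.1] size [34.9 16.3] longaxis -9.0 z 15.3 
px [486. 122.] c [653.9 289.8] size [34.8 16.3] longaxis 41.2 z 15.2 ORANGE
px [352. 155.] c [571.5 285.4] size [34.5 16.4] longaxis -2.7 z 15.3 
px [345. 246.] c [556.1 234.3] size [34.  16.5] longaxis -9.6 z 15.2
```

View pics/w36.png

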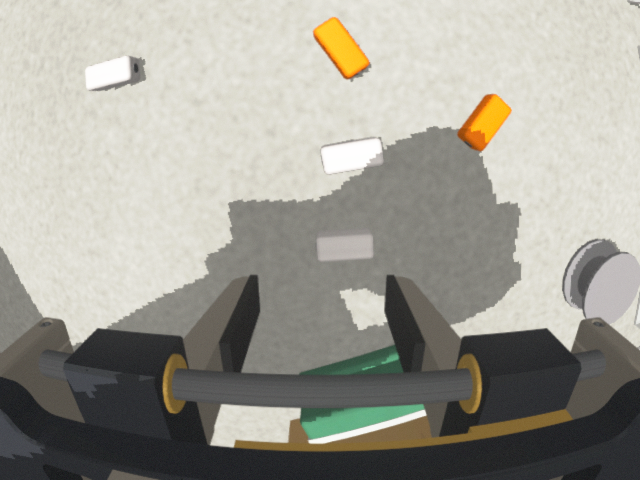

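```bash
python3 -m jog '{"grip":[0.7,0.7,0.7,0.7,0.7,0.7,0.7,0.7],"travel":[[0.007,0.003,0],[0.007,0.003,-0.004],[0,0,-0.008],[0,0,-0.008],[0,0,-0.006],[0,0,-0.003],[0,0,0],[0,0,0]],"turn":[3.6,0,0,0,0,0,0,0]}' 20
python3 - <<'E'
from h import *
pose(); snap('wrist','w37');bars('w37')
E
```

```text
clock: 40.1
eef_pos: [557.0, 234.9, 111.7]
eef_rot: [0.765, 0.644, -0.011, 0.011]
wrist_force: [0.7, -0.8, 1.0]
gripper_width: 64.1
t40.10 tcp [557.  234.9 111.7] yaw 80.2 z [-0.003 -0.031 -1.   ] grasp [556.8 232.8  42.3] vise 12.5 227.4 F [ 0.7 -0.8  1. ] w 64.1
px [328.  56.] c [579.4 346.1] size [34.5 16.3] longaxis -67.9 z 15.4 ORANGE
px [74. 74.] c [443.5 374.3] size [34.6 16.6] longaxis -9.6 z 15.3 
px [489. 151.] c [653.9 289.5] size [34.4 16.4] longaxis 40.8 z 15.3 ORANGE
px [333. 182.] c [571.7 285.5] size [34.6 16.5] longaxis -2.5 z 15.3 
px [320. 282.] c [556.3 234.2] size [34.2 16.1] longaxis -9.8 z 15.3
```

```bash
python3 -m jog '{"grip":[0.7,0.7,0.7,0.7],"travel":[[-0.0005,0.0015,-0.006],[0,0,-0.005],[0,0,-0.004],[0,0,0]],"turn":[0,0,0,0]}' 20
python3 - <<'E'
from h import *
pose()
E
python3 -m jog '{"grip":[0.25,0.25,0.25,0.25,0.25],"travel":[[0,0,0],[0,0,0],[0,0,0],[0,0,0],[0,0,0]],"turn":[0,0,0,0,0]}' 20
python3 - <<'E'
from h import *
pose()
E
```

```text
clock: 40.55
eef_pos: [556.6, 236.6, 95.9]
eef_rot: [0.765, 0.644, -0.01, 0.011]
wrist_force: [-0.1, -0.2, -0.9]
gripper_width: 64.2
t40.55 tcp [556.6 236.6  95.9] yaw 80.2 z [-0.002 -0.03  -1.   ] grasp [556.5 234.5  26.6] vise 12.4 229.2 F [-0.1 -0.2 -0.9] w 64.2
clock: 41.05
eef_pos: [556.9, 236.6, 96.2]
eef_rot: [0.765, 0.644, -0.01, 0.011]
wrist_force: [-0.4, 0.8, -0.5]
gripper_width: 33.7
t41.05 tcp [556.9 236.6  96.2] yaw 80.2 z [-0.001 -0.03  -1.   ] grasp [556.8 234.5  26.8] vise 12.7 229.2 F [-0.4  0.8 -0.5] w 33.7
```

```bash
python3 -m jog '{"grip":[0.25,0.25,0.25,0.25,0.25,0.25,0.25,0.25,0.25,0.25,0.25,0.25,0.25,0.25,0.25,0.25,0.25,0.25,0.25],"travel":[[0,0,0.02],[0,0,0.04],[0,0,0.04],[0.001,-0.01,0.01],[0.001,-0.01,0],[0.001,-0.01,0],[0.001,-0.01,0],[0.001,-0.01,0],[0.001,-0.01,0],[0.001,-0.01,0],[0.001,-0.01,0],[0.001,-0.01,0],[0.001,-0.01,0],[0.001,-0.01,0],[0.002,-0.01,0],[0.002,-0.01,0],[0,0,0],[0,0,0],[0,0,0]],"turn":[0,0,0,8.1,8.1,8.1,8.1,8.1,8.1,8.1,8.1,8.1,8.1,8.1,8.1,8.1,0,0,0]}' 20
cat >> h.py <<'E'
def held(n,zmin,half=38):
    W,xv,yv,Z=placed(n); v,u=np.mgrid[0:480,0:640]
    m=(u>320-half)&(u<320+half)&(v>278)&(v<310)&(Z>zmin); print('bar',np.percentile(xv[m],[2,98]).round(1),np.percentile(yv[m],[2,98]).round(1),np.percentile(Z[m],[2,50,98]).round(1))
    m=(Z>81.5)&(Z<87)&(xv<-45)&(xv>-80); print('rim',np.percentile(xv[m],[0.5,50,99]).round(1),np.percentile(yv[m],[.5,1,99,99.5]).round(1),m.sum())
E
python3 - <<'E'
from h import *
pose(); snap('wrist','w38'); held('w38',105)
E
```

```text
clock: 42.95
eef_pos: [569.5, 102.0, 210.6]
eef_rot: [-0.084, 0.996, 0.004, 0.017]
wrist_force: [-0.7, 0.5, -1.1]
gripper_width: 33.8
t42.95 tcp [569.5 102.  210.6] yaw -170.4 z [ 0.032  0.01  -0.999] grasp [571.8 102.7 141.2] vise 12.4 96.5 F [-0.7  0.5 -1.1] w 33.8
bar [ 3.8 17.9] [ 79.5 113.2] [120.4 129.6 139.6]
rim [-68.6 -65.6 -45.4] [ 48.8  48.9 114.4 114.5] 1255
```

View pics/w38.png

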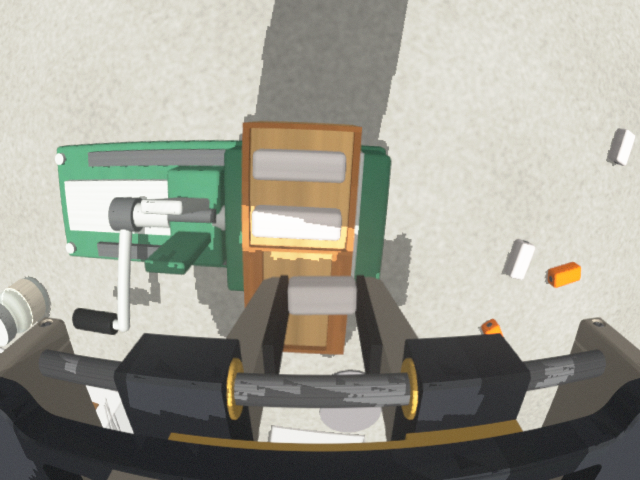

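```bash
python3 -m jog '{"grip":[0.25,0.25,0.25,0.25,0.25,0.25,0.25],"travel":[[0.004,-0.007,0],[0.003,-0.006,0],[0,0,-0.006],[0,0,-0.006],[0,0,-0.004],[0,0,0],[0,0,0]],"turn":[-3,0,0,0,0,0,0]}' 20
python3 - <<'E'
from h import *
pose(); snap('wrist','w39'); held('w39',96,33); crop('w39',200,120,420,340,3,'w39c')
E
```

```text
clock: 43.7
eef_pos: [575.6, 91.0, 192.2]
eef_rot: [-0.057, 0.998, 0.004, 0.016]
wrist_force: [-0.2, -0.3, -0.9]
gripper_width: 33.3
t43.70 tcp [575.6  91.  192.2] yaw -173.4 z [ 0.031  0.009 -0.999] grasp [577.7  91.6 122.8] vise 17.1 84.8 F [-0.2 -0.3 -0.9] w 33.3
bar [10.  22.3] [69.  99.3] [102.  111.2 112.7]
rim [-68.6 -65.8 -45.6] [ 48.6  48.8 114.5 114.6] 1552
```

View pics/w39c.png

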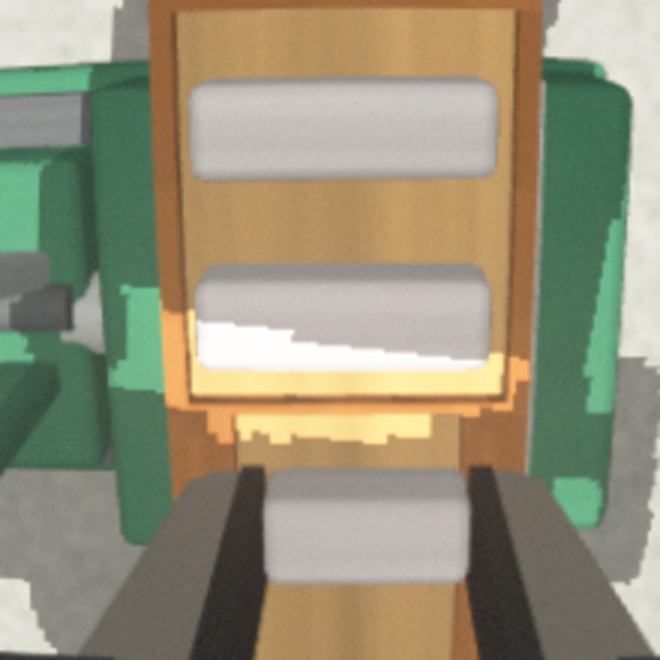

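```bash
python3 -m jog '{"grip":[0.25,0.25,0.25,0.25,0.25,0.25],"travel":[[0.0018,-0.0023,-0.003],[0,0,-0.004],[0,0,-0.002],[0,0,0],[0,0,0],[0,0,0]],"turn":[0,0,0,0,0,0]}' 20
python3 - <<'E'
from h import *
pose(); snap('wrist','w40'); held('w40',92,31); crop('w40',200,120,420,340,3,'w40c')
E
```

```text
clock: 44.35
eef_pos: [577.7, 88.5, 182.8]
eef_rot: [-0.057, 0.998, 0.004, 0.016]
wrist_force: [-0.5, -0.1, -0.4]
gripper_width: 33.6
t44.35 tcp [577.7  88.5 182.8] yaw -173.4 z [ 0.031  0.009 -0.999] grasp [579.9  89.1 113.4] vise 18.9 82.1 F [-0.5 -0.1 -0.4] w 33.6
bar [12.  24.3] [67.2 95.7] [ 92.8 101.9 103.3]
rim [-68.5 -65.7 -45.6] [ 48.7  48.8 114.5 114.6] 1650
```

View pics/w40c.png

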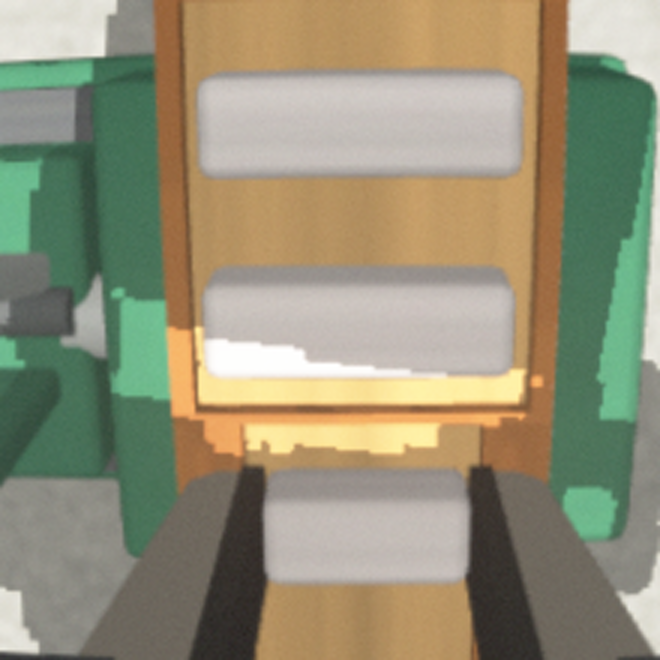

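```bash
python3 -m jog '{"grip":[0.25,0.25,0.25,0.25],"travel":[[0,0,-0.004],[0,0,-0.003],[0,0,0],[0,0,0]],"turn":[0,0,0,0]}' 20
python3 - <<'E'
from h import *
pose(); snap('wrist','w41'); held('w41',86,31)
E
```

```text
clock: 44.8
eef_pos: [577.7, 88.5, 175.3]
eef_rot: [-0.057, 0.998, 0.004, 0.016]
wrist_force: [0.2, -0.2, -0.5]
gripper_width: 33.6
t44.80 tcp [577.7  88.5 175.3] yaw -173.4 z [ 0.032  0.009 -0.999] grasp [579.9  89.1 105.9] vise 19.0 82.1 F [ 0.2 -0.2 -0.5] w 33.6
bar [12.  24.3] [67.3 95.7] [86.8 94.3 95.8]
rim [-68.4 -65.5 -45.5] [ 48.7  48.8 114.5 114.7] 1740
```

```bash
python3 -m jog '{"grip":[0.4,0.5,0.55,0.55,0.55,0.55,0.55,0.55,0.55],"travel":[[0,0,0],[0,0,0],[0,0,0],[0,0,0.01],[0,0,0.02],[0,0,0.02],[0,0,0.01],[0,0,0],[0,0,0]],"turn":[0,0,0,0,0,0,0,0,0]}' 20
cat >> h.py <<'E'
def rows(n,xs):
    W,xv,yv,Z=placed(n)
    for a0,b0 in xs:
        m=(xv>a0)&(xv<b0)&(yv>51)&(yv<113)&(Z>89)&(Z<100)
        if m.sum()<30: print('none'); continue
        r=rect(W[m])[0]; cc=np.array(r[0])-c; print('bar vise',(cc@ex).round(1),(cc@ey).round(1),'size',np.round(r[1],1),'ang',round(r[2],1),'z',np.percentile(Z[m],[2,50,98]).round(1))
E
python3 - <<'E'
from h import *
pose(); snap('wrist','w42'); rows('w42',[(-65,-34),(-30,3),(5,30)]); bars('w42')
E
```

```text
clock: 45.75
eef_pos: [578.0, 88.5, 240.3]
eef_rot: [-0.057, 0.998, 0.003, 0.017]
wrist_force: [-0.4, -0.0, -0.4]
gripper_width: 50.5
t45.75 tcp [578.   88.5 240.3] yaw -173.4 z [ 0.034  0.009 -0.999] grasp [580.4  89.1 171. ] vise 19.4 82.0 F [-0.4 -0.  -0.4] w 50.5
bar vise -46.3 81.3 size [16.5 49.5] ang 8.4 z [91.4 94.3 95.7]
bar vise -13.3 81.1 size [16.8 50.1] ang 6.8 z [90.1 94.1 95.6]
bar vise 19.8 82.6 size [15.8 33.6] ang 5.7 z [90.  94.1 95.6]
px [613. 124.] c [442.9 374. ] size [34.1 18.4] longaxis -9.5 z 15.2 
px [523. 233.] c [571.6 285.4] size [33.9 18. ] longaxis -2.5 z 15.2 
px [566. 246.] c [579.4 345.4] size [34.5 16.4] longaxis -68.0 z 15.2 ORANGE
px [504. 308.] c [654.1 289. ] size [35.9 16.5] longaxis 41.6 z 15.1 ORANGE
```

View pics/w42.png

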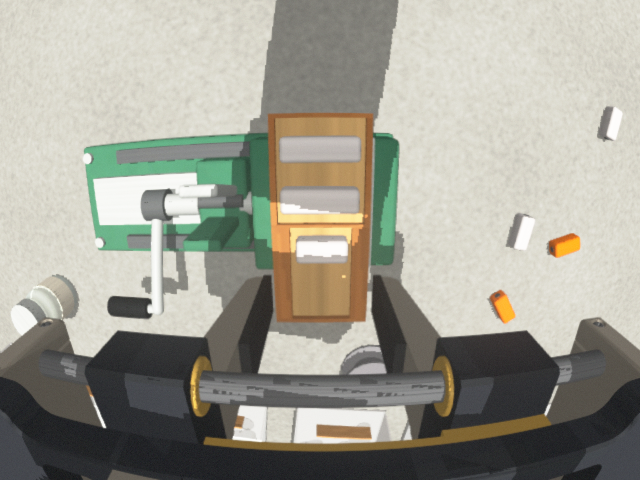

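```bash
python3 -m jog '{"grip":[0.6,0.6,0.6,0.6,0.6,0.6,0.6,0.6,0.6,0.6,0.6,0.6,0.6,0.6,0.6,0.6,0.6],"travel":[[0,0.016,0],[0,0.016,0],[0,0.016,0],[0,0.016,0],[0,0.016,0],[0,0.016,0],[0,0.016,0],[0,0.016,0],[0,0.016,0],[0,0.016,0],[0,0.016,0],[0,0.016,0],[0,0,-0.03],[0,0,-0.03],[0,0,-0.02],[0,0,0],[0,0,0]],"turn":[-8.2,-8.2,-8.2,-8.2,-8.2,-8.2,-8.2,-8.2,-8.2,-8.2,-8.2,-8,0,0,0,0,0]}' 20
python3 - <<'E'
from h import *
pose(); snap('wrist','w43');bars('w43')
E
```

```text
clock: 47.5
eef_pos: [568.9, 286.9, 137.8]
eef_rot: [0.742, 0.67, -0.016, 0.002]
wrist_force: [-0.8, -1.0, 0.4]
gripper_width: 55.3
t47.50 tcp [568.9 286.9 137.8] yaw 84.2 z [-0.022 -0.025 -0.999] grasp [567.4 285.2  68.5] vise 29.1 278.3 F [-0.8 -1.   0.4] w 55.3
px [334. 160.] c [579.1 346.2] size [34.4 16.3] longaxis -67.7 z 15.3 ORANGE
px [109. 146.] c [442.6 374.4] size [36.2 16.3] longaxis -10.1 z 15.2 
px [464. 244.] c [653.8 289.8] size [34.9 17. ] longaxis 40.7 z 15.1 ORANGE
px [331. 264.] c [571.4 285.9] size [34.1 16.5] longaxis -3.6 z 15.2
```

View pics/w43.png

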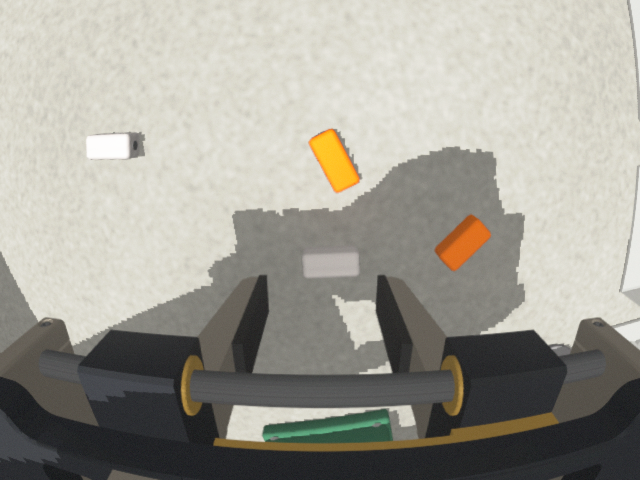

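Target is the grey short at (331,264); orange pieces stay clear.

```bash
python3 -m jog '{"grip":[0.6,0.6,0.6,0.6,0.6,0.6,0.6],"travel":[[0.004,0.0005,-0.004],[0,0,-0.008],[0,0,-0.008],[0,0,-0.006],[0,0,-0.003],[0,0,0],[0,0,0]],"turn":[2.8,0,0,0,0,0,0]}' 20
python3 - <<'E'
from h import *
pose(); snap('wrist','w44');bars('w44')
E
```

```text
clock: 48.25
eef_pos: [574.8, 287.7, 111.2]
eef_rot: [0.726, 0.687, -0.014, 0.004]
wrist_force: [-1.2, 0.3, 0.0]
gripper_width: 55.1
t48.25 tcp [574.8 287.7 111.2] yaw 86.8 z [-0.015 -0.024 -1.   ] grasp [573.7 286.1  41.9] vise 35.5 278.4 F [-1.2  0.3  0. ] w 55.1
px [ 80. 143.] c [443.1 374.3] size [34.8 16.2] longaxis -9.7 z 15.3 
px [327. 169.] c [579.5 346.3] size [34.9 16.4] longaxis -67.4 z 15.3 ORANGE
px [469. 269.] c [654.3 290.1] size [34.6 16.5] longaxis 40.5 z 15.2 ORANGE
px [319. 285.] c [571.9 285.9] size [34.3 16.5] longaxis -4.2 z 15.3
```

```bash
python3 -m jog '{"grip":[0.6,0.6,0.6,0.6],"travel":[[-0.002,0,-0.006],[0,0,-0.005],[0,0,-0.004],[0,0,0]],"turn":[-0.6,0,0,0]}' 20
python3 - <<'E'
from h import *
pose()
E
python3 -m jog '{"grip":[0.25,0.25,0.25,0.25,0.25],"travel":[[0,0,0],[0,0,0],[0,0,0],[0,0,0],[0,0,0]],"turn":[0,0,0,0,0]}' 20
python3 - <<'E'
from h import *
pose()
E
```

```text
clock: 48.7
eef_pos: [572.6, 287.8, 95.4]
eef_rot: [0.73, 0.683, -0.013, 0.004]
wrist_force: [-1.3, -0.8, -0.8]
gripper_width: 55.1
t48.70 tcp [572.6 287.8  95.4] yaw 86.2 z [-0.015 -0.024 -1.   ] grasp [571.6 286.2  26. ] vise 33.4 278.8 F [-1.3 -0.8 -0.8] w 55.1
clock: 49.2
eef_pos: [572.8, 287.8, 95.4]
eef_rot: [0.73, 0.683, -0.013, 0.004]
wrist_force: [-0.2, 0.3, -1.0]
gripper_width: 33.5
t49.20 tcp [572.8 287.8  95.4] yaw 86.2 z [-0.014 -0.024 -1.   ] grasp [571.8 286.2  26.1] vise 33.5 278.8 F [-0.2  0.3 -1. ] w 33.5
```

```bash
python3 -m jog '{"grip":[0.25,0.25,0.25,0.25,0.25,0.25,0.25,0.25,0.25,0.25,0.25,0.25,0.25,0.25,0.25,0.25,0.25,0.25],"travel":[[0,0,0.02],[0,0,0.04],[0,0,0.04],[0.002,-0.015,0.01],[0.002,-0.015,0],[0.002,-0.015,0],[0.002,-0.015,0],[0.002,-0.015,0],[0.002,-0.015,0],[0.002,-0.015,0],[0.002,-0.015,0],[0.002,-0.015,0],[0.002,-0.015,0],[0.002,-0.015,0],[0.002,-0.012,0],[0,0,0],[0,0,0],[0,0,0]],"turn":[0,0,0,8.2,8.2,8.2,8.2,8.2,8.2,8.2,8.2,8.2,8.2,8.2,8.2,0,0,0]}' 20
python3 - <<'E'
from h import *
pose(); snap('wrist','w45'); held('w45',105,31)
E
```

```text
clock: 51.0
eef_pos: [595.3, 104.7, 210.8]
eef_rot: [-0.073, 0.997, -0.005, 0.015]
wrist_force: [-0.7, -0.1, -1.1]
gripper_width: 33.7
t51.00 tcp [595.3 104.7 210.8] yaw -171.6 z [ 0.031 -0.007 -1.   ] grasp [597.4 104.2 141.4] vise 38.1 95.0 F [-0.7 -0.1 -1.1] w 33.7
bar [30.7 42.9] [ 80.  108.5] [120.9 130.6 132. ]
rim [-68.7 -65.7 -45.4] [ 48.8  48.9 114.7 114.8] 1254
```

View pics/w45.png

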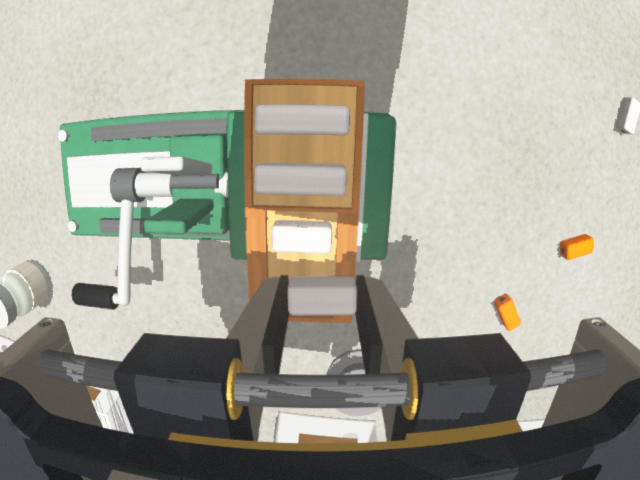

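```bash
python3 -m jog '{"grip":[0.25,0.25,0.25,0.25,0.25,0.25,0.25,0.25],"travel":[[0.004,-0.006,0],[0.003,-0.006,0],[0,0,-0.006],[0,0,-0.006],[0,0,-0.006],[0,0,-0.004],[0,0,0],[0,0,0]],"turn":[-1.8,0,0,0,0,0,0,0]}' 20
python3 - <<'E'
from h import *
pose(); snap('wrist','w46'); held('w46',92,31); crop('w46',200,120,420,340,3,'w46c')
E
```

```text
clock: 51.85
eef_pos: [602.1, 93.3, 185.6]
eef_rot: [-0.055, 0.998, -0.005, 0.014]
wrist_force: [-0.2, 0.5, -0.1]
gripper_width: 33.6
t51.85 tcp [602.1  93.3 185.6] yaw -173.7 z [ 0.028 -0.008 -1.   ] grasp [604.   92.8 116.2] vise 43.4 82.9 F [-0.2  0.5 -0.1] w 33.6
bar [36.1 48.2] [67.9 96.2] [ 95.9 105.5 106.9]
rim [-68.8 -65.7 -45.4] [ 48.7  48.8 114.6 114.8] 1599
```

View pics/w46c.png

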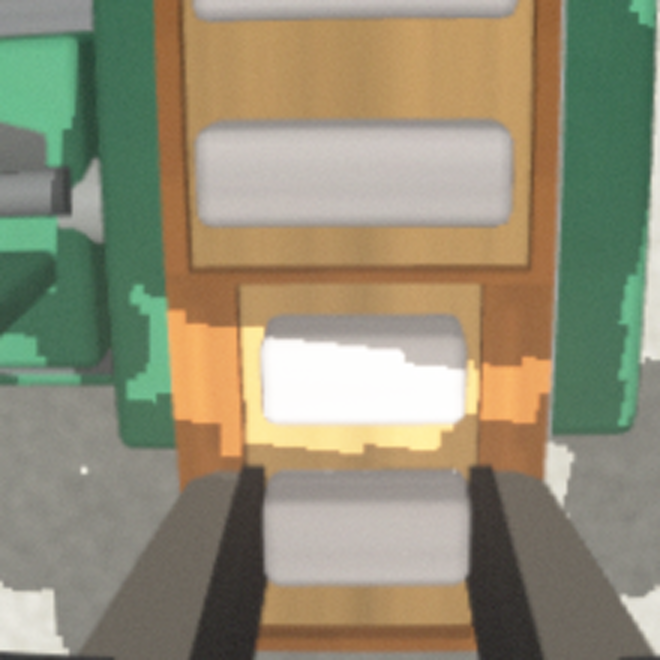

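```bash
python3 -m jog '{"grip":[0.25,0.25,0.25,0.25,0.25],"travel":[[0,-0.0005,-0.004],[0,0,-0.004],[0,0,-0.002],[0,0,0],[0,0,0]],"turn":[0,0,0,0,0]}' 20
python3 - <<'E'
from h import *
pose(); snap('wrist','w47'); held('w47',86,31)
E
```

```text
clock: 52.4
eef_pos: [602.3, 92.9, 175.3]
eef_rot: [-0.055, 0.998, -0.005, 0.014]
wrist_force: [-0.5, -0.9, -0.4]
gripper_width: 33.8
t52.40 tcp [602.3  92.9 175.3] yaw -173.7 z [ 0.029 -0.008 -1.   ] grasp [604.4  92.3 106. ] vise 43.7 82.4 F [-0.5 -0.9 -0.4] w 33.8
bar [36.4 48.5] [67.5 95.8] [86.6 95.2 96.6]
rim [-68.7 -65.6 -45.5] [ 48.7  48.8 114.4 114.6] 1813
```

```bash
python3 -m jog '{"grip":[0.25,0.4,0.5,0.55,0.55,0.55,0.55,0.55,0.55,0.55],"travel":[[0,0,-0.0008],[0,0,0],[0,0,0],[0,0,0],[0,0,0.01],[0,0,0.02],[0,0,0.02],[0,0,0.01],[0,0,0],[0,0,0]],"turn":[0,0,0,0,0,0,0,0,0,0]}' 20
python3 - <<'E'
from h import *
pose(); snap('wrist','w48'); rows('w48',[(-65,-34),(-30,3),(5,31),(31,58)]); bars('w48')
E
```

```text
clock: 53.45
eef_pos: [602.7, 92.9, 239.7]
eef_rot: [-0.055, 0.998, -0.005, 0.016]
wrist_force: [-0.2, -0.3, -1.2]
gripper_width: 50.6
t53.45 tcp [602.7  92.9 239.7] yaw -173.6 z [ 0.032 -0.008 -0.999] grasp [605.   92.3 170.3] vise 44.2 82.4 F [-0.2 -0.3 -1.2] w 50.6
bar vise -46.1 81.4 size [16.  49.9] ang 6.7 z [92.1 94.3 95.8]
bar vise -13.3 81.1 size [15.7 50.1] ang 6.5 z [91.2 94.2 95.8]
bar vise 19.8 82.6 size [16.  34.5] ang 6.4 z [89.4 94.2 95.7]
bar vise 44.8 82.4 size [16.6 34.2] ang 7.2 z [90.3 94.1 95.6]
px [618. 100.] c [443.3 373.9] size [34.3 17.5] longaxis -8.8 z 15.0 
px [575. 224.] c [579.2 345.2] size [35.6 16.3] longaxis -67.2 z 15.2 ORANGE
px [512. 288.] c [654.1 288.8] size [34.4 16.7] longaxis 42.6 z 15.2 ORANGE
```

View pics/w48.png

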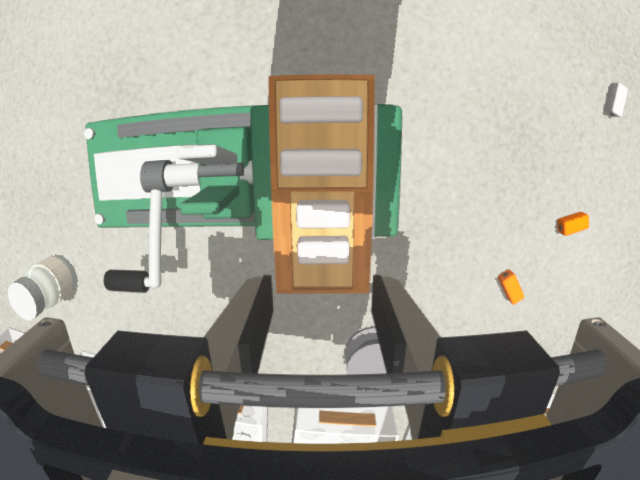

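```bash
python3 -m jog '{"grip":[0.6,0.6,0.6,0.6,0.6,0.6,0.6,0.6,0.6,0.6,0.6,0.6,0.6,0.6,0.6,0.6,0.6,0.6],"travel":[[-0.012,0.02,0],[-0.012,0.021,0],[-0.012,0.021,0],[-0.012,0.021,0],[-0.012,0.021,0],[-0.012,0.021,0],[-0.012,0.021,0],[-0.012,0.021,0],[-0.012,0.021,0],[-0.012,0.021,0],[-0.012,0.021,0],[-0.012,0.021,0],[-0.01,0.021,0],[0,0,-0.03],[0,0,-0.03],[0,0,-0.02],[0,0,0],[0,0,0]],"turn":[-8.2,-8.2,-8.2,-8.2,-8.2,-8.2,-8.2,-8.2,-8.2,-8.2,-8.2,-8.2,-8,0,0,0,0,0]}' 20
python3 - <<'E'
from h import *
pose(); snap('wrist','w49');bars('w49')
E
```

```text
clock: 55.3
eef_pos: [432.5, 372.2, 138.4]
eef_rot: [0.791, 0.611, -0.022, -0.005]
wrist_force: [0.1, -0.2, 0.6]
gripper_width: 55.3
t55.30 tcp [432.5 372.2 138.4] yaw 75.4 z [-0.041 -0.019 -0.999] grasp [429.7 370.9  69.1] vise -97.9 379.2 F [ 0.1 -0.2  0.6] w 55.3
px [553. 243.] c [578.5 346.5] size [35.4 16.6] longaxis -69.1 z 15.1 ORANGE
px [344. 254.] c [442.5 374.8] size [34.1 16.2] longaxis -10.4 z 15.2 
px [626. 288.] c [653.5 289.8] size [34.2 18.4] longaxis 41.7 z 14.8 ORANGE
```

View pics/w49.png

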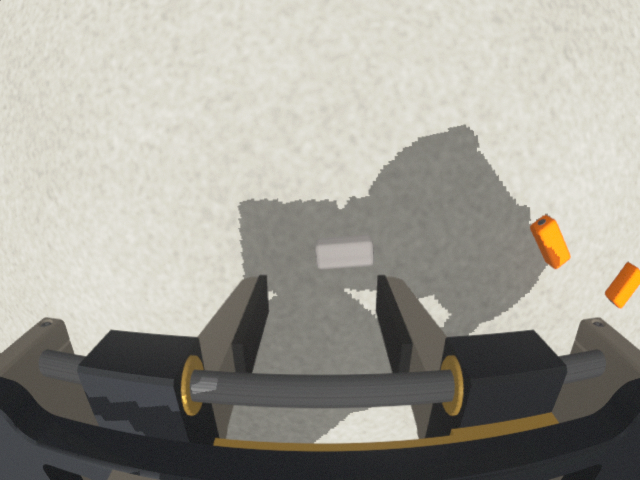

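```bash
python3 -m jog '{"grip":[0.6,0.6,0.6,0.6,0.6,0.6,0.6,0.6],"travel":[[0.006,0.002,-0.004],[0.005,0.001,-0.004],[0,0,-0.008],[0,0,-0.006],[0,0,-0.006],[0,0,-0.003],[0,0,0],[0,0,0]],"turn":[4.2,0,0,0,0,0,0,0]}' 20
python3 - <<'E'
from h import *
pose(); snap('wrist','w50');bars('w50')
E
```

```text
clock: 56.15
eef_pos: [445.7, 375.8, 109.4]
eef_rot: [0.769, 0.638, -0.02, -0.004]
wrist_force: [-0.0, 0.6, 0.3]
gripper_width: 55.0
t56.15 tcp [445.7 375.8 109.4] yaw 79.4 z [-0.035 -0.019 -0.999] grasp [443.2 374.5  40. ] vise -84.0 381.3 F [-0.   0.6  0.3] w 55.0
px [554. 285.] c [578.9 346.5] size [35.2 16.3] longaxis -68.1 z 15.1 ORANGE
px [321. 286.] c [442.4 375.1] size [34.4 16.8] longaxis -8.0 z 15.2 
px [385. 278.] c [475.7 377.6] size [12.   5.8] longaxis 14.5 z 21.2 
px [631. 326.] c [658.4 294.5] size [22.  17.6] longaxis 43.9 z 14.8 ORANGE
```

```bash
python3 -m jog '{"grip":[0.6,0.6,0.6,0.6],"travel":[[-0.0005,0.0005,-0.005],[0,0,-0.005],[0,0,-0.003],[0,0,0]],"turn":[0.6,0,0,0]}' 20
python3 - <<'E'
from h import *
pose()
E
python3 -m jog '{"grip":[0.25,0.25,0.25,0.25,0.25],"travel":[[0,0,0],[0,0,0],[0,0,0],[0,0,0],[0,0,0]],"turn":[0,0,0,0,0]}' 20
python3 - <<'E'
from h import *
pose()
E
```

```text
clock: 56.6
eef_pos: [445.2, 376.5, 95.7]
eef_rot: [0.766, 0.643, -0.019, -0.003]
wrist_force: [-0.5, 0.4, -0.3]
gripper_width: 55.1
t56.60 tcp [445.2 376.5  95.7] yaw 80.1 z [-0.034 -0.019 -0.999] grasp [442.9 375.2  26.4] vise -84.3 382.0 F [-0.5  0.4 -0.3] w 55.1
clock: 57.1
eef_pos: [445.3, 376.6, 95.8]
eef_rot: [0.766, 0.643, -0.019, -0.003]
wrist_force: [-0.9, -1.2, -0.7]
gripper_width: 33.7
t57.10 tcp [445.3 376.6  95.8] yaw 80.1 z [-0.034 -0.019 -0.999] grasp [442.9 375.2  26.4] vise -84.2 382.0 F [-0.9 -1.2 -0.7] w 33.7
```

```bash
python3 -m jog '{"grip":[0.25,0.25,0.25,0.25,0.25,0.25,0.25,0.25,0.25,0.25,0.25,0.25,0.25,0.25,0.25,0.25,0.25,0.25,0.25],"travel":[[0,0,0.02],[0,0,0.04],[0,0,0.04],[0.012,-0.018,0.02],[0.013,-0.02,0],[0.013,-0.02,0],[0.013,-0.02,0],[0.013,-0.02,0],[0.013,-0.02,0],[0.013,-0.02,0],[0.013,-0.02,0],[0.013,-0.02,0],[0.013,-0.02,0],[0.013,-0.02,0],[0.013,-0.02,0],[0.012,-0.018,0],[0,0,0],[0,0,0],[0,0,0]],"turn":[0,0,0,8.1,8.1,8.1,8.1,8.1,8.1,8.1,8.1,8.1,8.1,8.1,8.1,8.1,0,0,0]}' 20
python3 - <<'E'
from h import *
pose(); snap('wrist','w51'); held('w51',105,31)
E
```

```text
clock: 59.0
eef_pos: [614.8, 110.0, 220.7]
eef_rot: [-0.083, 0.996, -0.013, 0.015]
wrist_force: [-0.3, -0.0, -0.4]
gripper_width: 33.7
t59.00 tcp [614.8 110.  220.7] yaw -170.4 z [ 0.033 -0.023 -0.999] grasp [617.1 108.4 151.4] vise 58.1 96.9 F [-0.3 -0.  -0.4] w 33.7
bar [50.5 63.2] [ 81.8 110.3] [130.7 140.1 141.6]
rim [-68.9 -65.8 -45.5] [ 49.   49.1 114.7 114.9] 1121
```

View pics/w51.png

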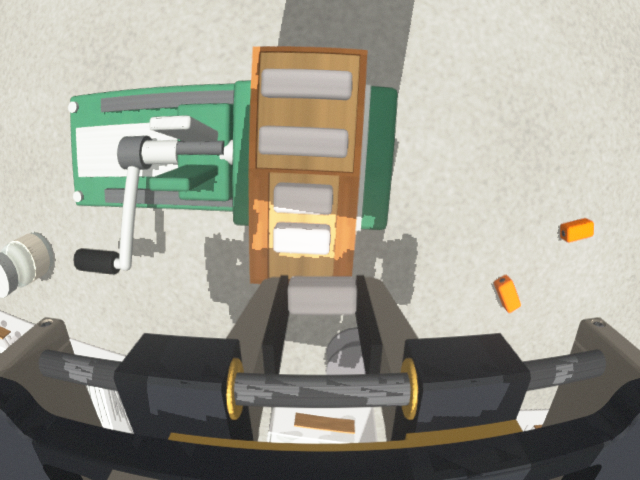

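```bash
python3 -m jog '{"grip":[0.25,0.25,0.25,0.25,0.25,0.25,0.25,0.25],"travel":[[0.005,-0.007,0],[0.004,-0.006,0],[0,0,-0.008],[0,0,-0.008],[0,0,-0.008],[0,0,-0.005],[0,0,0],[0,0,0]],"turn":[-3,0,0,0,0,0,0,0]}' 20
python3 - <<'E'
from h import *
pose(); snap('wrist','w52'); held('w52',94,31); crop('w52',200,120,420,340,3,'w52c')
E
```

```text
clock: 59.85
eef_pos: [621.1, 101.0, 187.5]
eef_rot: [-0.059, 0.998, -0.012, 0.013]
wrist_force: [0.2, 0.3, -0.4]
gripper_width: 33.7
t59.85 tcp [621.1 101.  187.5] yaw -173.2 z [ 0.028 -0.023 -0.999] grasp [623.   99.4 118.1] vise 63.0 87.3 F [ 0.2  0.3 -0.4] w 33.7
bar [55.7 68. ] [ 72.1 100.5] [ 97.7 106.9 108.5]
rim [-68.9 -65.6 -45.6] [ 48.6  48.8 114.6 114.7] 1564
```

View pics/w52c.png

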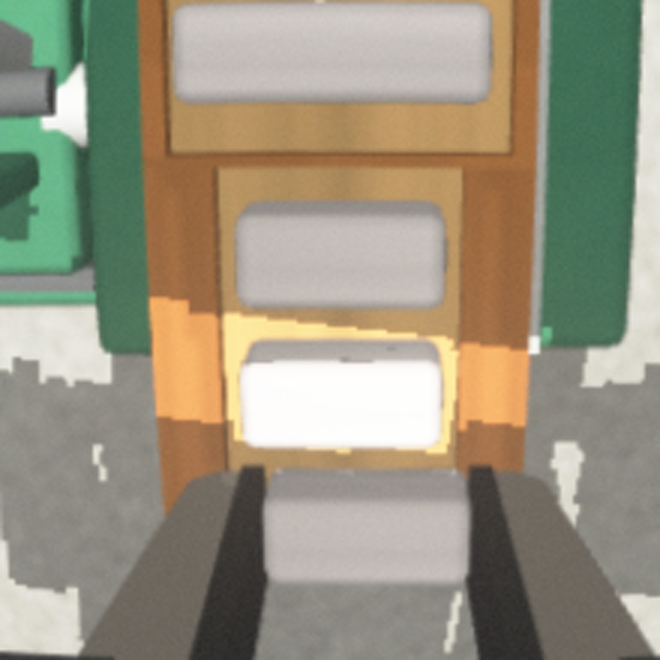

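```bash
python3 -m jog '{"grip":[0.25,0.25,0.25,0.25],"travel":[[0.002,-0.0042,0],[0,0,-0.004],[0,0,0],[0,0,0]],"turn":[0,0,0,0]}' 20
python3 - <<'E'
from h import *
pose(); snap('wrist','w53'); held('w53',92,31); crop('w53',200,120,420,340,3,'w53c')
E
```

```text
clock: 60.3
eef_pos: [623.9, 96.2, 184.3]
eef_rot: [-0.059, 0.998, -0.012, 0.014]
wrist_force: [-0.1, -0.3, -0.4]
gripper_width: 33.6
t60.30 tcp [623.9  96.2 184.3] yaw -173.3 z [ 0.03  -0.023 -0.999] grasp [626.   94.5 115. ] vise 65.4 82.2 F [-0.1 -0.3 -0.4] w 33.6
bar [58.1 70.2] [67.  95.4] [ 94.3 103.7 105.1]
rim [-68.8 -65.7 -45.6] [ 48.8  48.9 114.5 114.6] 1601
```

View pics/w53c.png

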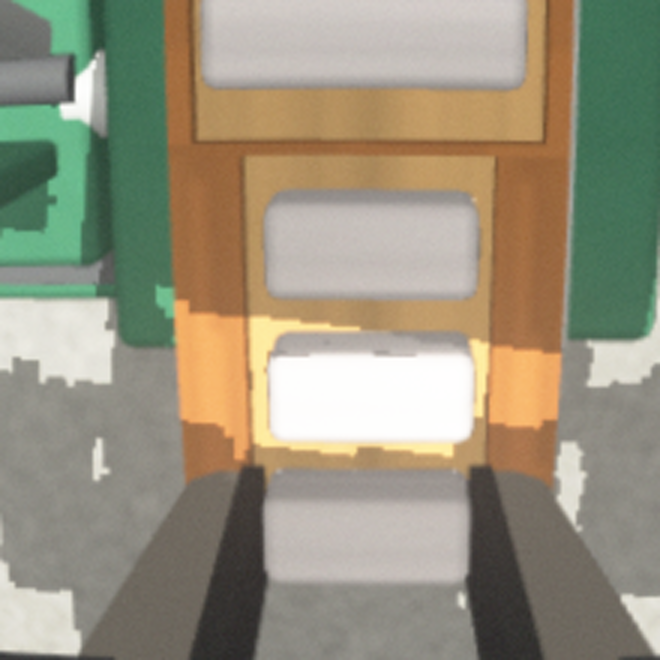

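```bash
python3 -m jog '{"grip":[0.25,0.25,0.25,0.25,0.25],"travel":[[-0.0015,0.0003,-0.004],[0,0,-0.004],[0,0,-0.0005],[0,0,0],[0,0,0]],"turn":[0,0,0,0,0]}' 20
python3 - <<'E'
from h import *
pose(); snap('wrist','w54'); held('w54',86,31)
E
```

```text
clock: 60.85
eef_pos: [622.0, 96.6, 174.8]
eef_rot: [-0.059, 0.998, -0.012, 0.014]
wrist_force: [-0.5, -0.8, -0.6]
gripper_width: 34.0
t60.85 tcp [622.   96.6 174.8] yaw -173.2 z [ 0.029 -0.023 -0.999] grasp [624.   95.  105.4] vise 63.4 82.9 F [-0.5 -0.8 -0.6] w 34.0
bar [56.3 68.5] [67.8 96. ] [86.8 94.4 95.9]
rim [-68.7 -65.6 -45.6] [ 48.5  48.7 114.5 114.6] 1811
```

```bash
python3 -m jog '{"grip":[0.4,0.5,0.55,0.55,0.55,0.55,0.55,0.55,0.55,0.55,0.55,0.55],"travel":[[0,0,0],[0,0,0],[0,0,0],[0,0,0.01],[0,0,0.02],[0,0,0.03],[0,0,0.03],[-0.03,0.01,0.02],[-0.04,0.02,0],[-0.04,0.02,0],[0,0,0],[0,0,0]],"turn":[0,0,0,0,0,0,0,0,0,0,0,0]}' 20
python3 - <<'E'
from h import *
pose(); snap('wrist','w55'); rows('w55',[(-65,-34),(-30,3),(5,31),(31,56),(56,80)])
snap('scene','s55'); crop('s55',230,170,400,310,4.5,'s55c')
W,xv,yv,Z=placed('w55'); m=(xv>-85)&(xv<90)&(yv>44)&(yv<120)&(Z>82)&(Z<87.5); print(np.percentile(xv[m],[.3,99.7]),np.percentile(yv[m],[.5,99.5]))
E
```

```text
clock: 62.1
eef_pos: [509.3, 147.3, 296.7]
eef_rot: [-0.058, 0.998, -0.012, 0.018]
wrist_force: [0.7, -1.0, 1.0]
gripper_width: 50.5
t62.10 tcp [509.3 147.3 296.7] yaw -173.3 z [ 0.038 -0.022 -0.999] grasp [512.  145.8 227.3] vise -42.0 146.2 F [ 0.7 -1.   1. ] w 50.5
bar vise -46.5 81.6 size [16.4 50.5] ang 7.2 z [89.7 94.1 95.7]
bar vise -13.5 81.2 size [16.4 50.3] ang 7.0 z [89.8 94.1 95.6]
bar vise 15.0 82.6 size [ 9.  33.7] ang 12.3 z [89.2 93.3 95.1]
bar vise 47.1 98.8 size [ 3.7 12.4] ang 81.3 z [90.  93.1 94.4]
bar vise 64.5 96.5 size [ 9.  16.5] ang 80.9 z [89.9 93.9 95.1]
[-68.90345521  78.24129141] [ 48.69336323 114.94210016]
```

View pics/w55.png

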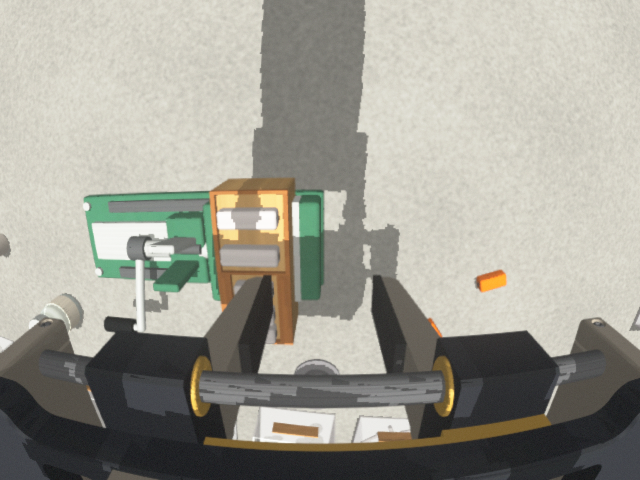

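View pics/s55c.png

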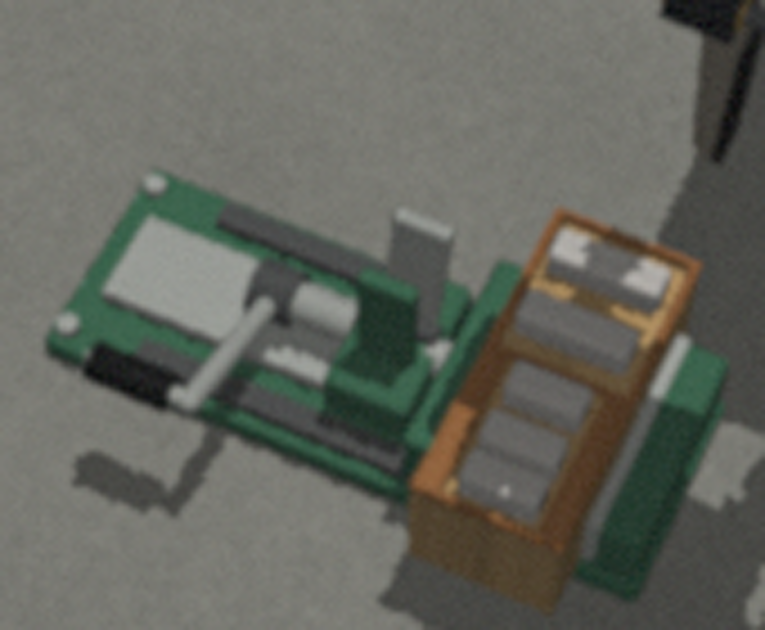

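```bash
python3 -m jog '{"grip":[0.55,0.55,0.55,0.55,0.55,0.55,0.55,0.55],"travel":[[-0.02,0.03,0],[-0.02,0.04,0],[-0.02,0.04,0],[0,0.04,0],[0,0.04,0],[0,0.03,0],[0,0,0],[0,0,0]],"turn":[0,0,0,0,0,0,0,0]}' 20
python3 - <<'E'
from h import *
pose(); snap('top','t56'); crop('t56',230,190,420,310,4.2,'t56c')
for n in('s55','t56'):
    W,xv,yv,Z=placed(n,False)
    for a0,b0 in[(-65,-33),(-28,1),(8,31),(34,54),(57,74)]:
        m=(xv>a0)&(xv<b0)&(yv>55)&(yv<109)&(Z>88)&(Z<102)
        r=rect(W[m])[0]; cc=np.array(r[0])-c; print(n,(cc@ex).round(1),(cc@ey).round(1),np.round(r[1],1),round(r[2],1),np.percentile(Z[m],[5,50,95]).round(1))
E
```

```text
clock: 63.0
eef_pos: [457.4, 371.3, 296.5]
eef_rot: [-0.052, 0.998, -0.013, 0.02]
wrist_force: [0.7, -1.0, -0.4]
gripper_width: 50.4
t63.00 tcp [457.4 371.3 296.5] yaw -174.0 z [ 0.041 -0.024 -0.999] grasp [460.3 369.6 227.2] vise -67.6 374.5 F [ 0.7 -1.  -0.4] w 50.4
s55 -45.5 80.5 [18.4 50.2] 6.4 [89.7 95.1 98.9]
s55 -13.4 80.5 [18.7 50.2] 7.0 [89.6 95.3 98.5]
s55 19.9 84.0 [18.  48.2] 8.1 [89.9 95.3 98.1]
s55 44.7 80.2 [17.3 48.1] 7.0 [89.5 95.5 98.3]
s55 65.5 77.6 [16.1 43.6] 7.1 [89.3 95.2 98.7]
t56 -46.2 83.1 [16.7 48.9] 6.7 [91.6 94.6 98. ]
t56 -13.6 82.5 [16.4 48.6] 4.8 [90.5 95.  97.9]
t56 19.8 82.9 [17.2 43.2] 9.4 [90.4 95.  98.3]
t56 44.9 83.5 [16.4 33. ] 5.3 [90.  94.8 97.6]
t56 64.9 80.9 [15.4 39.8] 7.0 [90.8 95.2 97.9]
```

View pics/t56c.png

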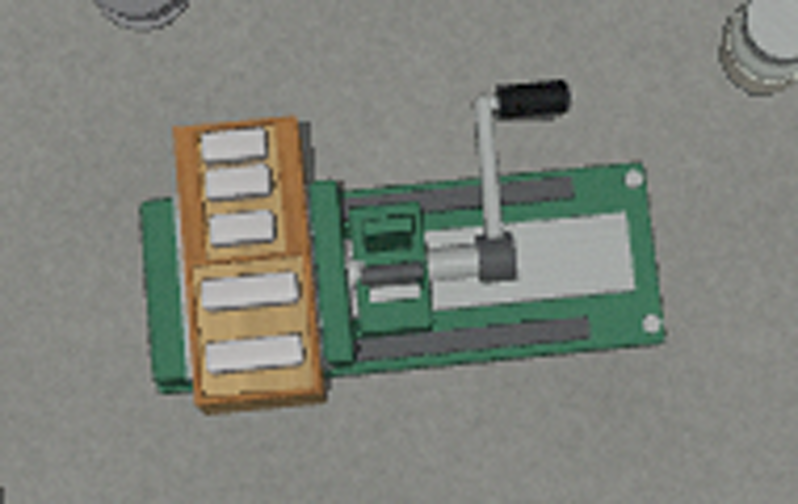

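View pics/t56.png

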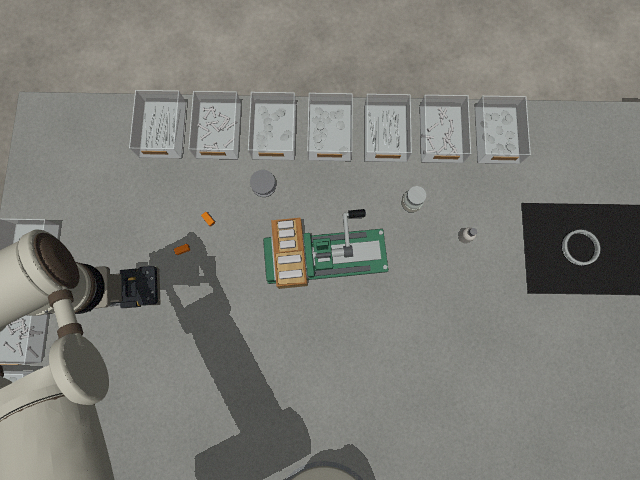

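```bash
python3 -c "
from station import env
print(env.finish_job())"
```

```text
the job is handed in; nothing more can be done
None
```

The jig is clamped in the vise and all five grey weights present (two long, three short) lie flat in their own rows. I handed the job in at about 63 s of the 192 s allowed.

- **Jig and jaw:** The jig stands on the bed, about 5 mm off centre along the jaws and square to about 1°. I squeezed the lever to a 32 mm pinch and slid the jaw until the arm pushed with about 16 N against the jig. I then let the lever spring back and swung the crank over to about 2.35 rad, close to its stop.
- **Weights:** The last views show every weight with its top near 95 mm, the height of a weight resting on the row floor. Each is within about 2 mm of the row mid-line in the closest views, and turned only slightly. The far camera's outline of the shorts was blurred by the row edges, and put them up to about 4 mm off.
- **Left alone:** The orange look-alikes, the jar, the glue bottle and the spool stayed where they were.
- **Not checked:** I had no reading of the clamp force. That it is tight I infer from the crank near its stop and the jaw flush on the jig. The tool had tilted by 2–3° during the moves; the weights still came to rest flat.

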